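# Seat loose tube blocks on a dry-block heater with a straightedge

### The arm

A 6-joint arm with a two-finger parallel gripper is mounted at the origin on a cart in front of the work surface, level with it; the furniture and walls round the work are solid. World frame = base frame: x ahead of the robot, y to its left, z up, the work surface at z = 0. Lengths are in m, angles in rad, forces in N, time in s.
With the tool pointing down it reaches from about 0.425 to 0.95 m from the base axis. Payload 3.5 kg.
Tool frame: the origin (TCP) lies on the centre line of the jaws, within the pads' length; the fingertips stand 11 mm ahead of it and the grasp point (between the pads) lies 8 mm behind it; x points along the fingers, y is the direction in which the jaws open and shut, and the axes are right-handed (so a half turn about x gives the same grasp; the last joint's range is limited). The gripper opens to 85 mm and grips with 20 to 120 N. Pads are 22 mm wide; open, the fingers measure 114 mm over their backs; the gripper's body (76 mm by 85 mm) begins 54 mm behind the grasp point. The pads swing forward as they close: fully open they stand 13 mm farther back than shut.
Start: joints at [-1.427, 0.286, 1.577, -0, 1.279, -0.15], TCP at [0.195, -0.646, 0.216] pointing down, gripper open.
Joint ranges: [-2.77, 2.77], [-0.9, 2.22], [0.21, 2.48], [-1.53, 4.67], [0.24, 2.81], [-2.84, 2.84]. Speed limits (rad/s): [2.79, 2.79, 3.14, 3.14, 3.14, 3.14].

### API

Orientations are given as a unit quaternion [x, y, z, w].
In Python, from plant import ctrl gives the robot as it stands. The module is installed in compiled form; this text tells all that it offers.
- The arm moves only by the tool drive_tool, never from a script. Its argument "series" is a list of rows, each a list of 2 entries, a list of its own where there are three numbers: the shift along the tool's x, y, z in units of 50 mm (1.0 is 50 mm), then the turn, a rotation vector about the tool's x, y, z in degrees. A call has 1 to 5 rows; each row shifts and turns the pose as measured when the row begins, along the tool's axes as they then stand; what a row does not reach is not made up. A row lasts 1/10 s, in which the tool goes at most 50 mm and 8.59 degrees, less where a joint would pass 70% of its speed; a pose out of reach is approached as far as the arm can. A call is refused whole if a number of a shift passes 1 or a number of a turn 8.59, either way. A call with a gripper value outside its range is refused whole. "grip" is the gripper's target within -1 to 1 (fully open at 1, half-way at 0, shut at -1), set as the call begins (left out, the last holds). The fingers move at their own pace and stop on an object; "newtons" is the grip in N (left out, the last holds). Time passes only in rows, so rows that do not move let the fingers close. It gives the time, the measured TCP pose, the force and the opening at its end, in the units of the state.
- ctrl.get_state(): the state, without advancing time (a new reading comes with each control period).
- ctrl.read_camera(name): name is "side" or "top"; returns a dict with "img" (480x640x3 uint8, red, green, blue), "camera_matrix" (3x3 intrinsics, pixels), "R" (3x3) and "t" (3): a world point X has camera coordinates R X + t. Camera axes: x right, y down, z forward; pixel columns grow to the right and rows downward; lengths in m; the calibration is good to about 2 mm. A picture is of the moment at which its call begins. There is no depth.
- ctrl.sign_off(): hands the job in, once; it reports no verdict.
The state is a dict: "time": time; "qpos": joint angles; "dq": joint speeds; "joint_efforts": joint torques, N m; "eef_pos": TCP position; "tcp_rot": TCP orientation; "contact_force": force on the tool from outside, world axes, zero at the start; "wrist_torque": the same for the moment, N m; "opening": opening from 0.0 (shut) to 1.0 (fully open).
Only numpy, scipy, OpenCV 4.12 (cv2) and the standard library are available. Lean on these libraries where they do the work, as an engineer would, in place of code of your own. Each camera call takes 0.05 s, during which the arm holds its last target.

### The job

Three aluminium tube blocks lie loose on the plate of the dry-block heater. Pick up the aluminium angle and use its straight face to push all three blocks together as one row against the sliding stop bar, and on until the bar comes up hard at the end of its travel, then press the row home with about 20 N for a moment, never more than 35 N. Do not touch the blocks with the gripper or disturb the beaker and bottles; finally stand the angle upright on its foot on the bench again, clear of the heater, with the blocks left flush against the bar.

Things in the scene. Friction and masses are not known exactly. Their poses are not given: they have to be found in the camera images.
- heater: Dry-block heater, fixed on the bench. Origin on the bench under the plate's centre; +x is the push direction, from the open mouth to stop bar and grey housing; z up. Plate x -150 to 150 mm, its top 16 mm over the bench; a rail on each side (inner faces y = -95 and 95 mm, tops 38 mm over the bench). -x end open. Housing x 150 to 225 mm, 62 mm high, knob to 74 mm; 214 mm wide in all.
- stop: Steel stop bar across the heater's plate, on two rods that slide into the housing: 186 x 14 mm, 30 mm high. Origin at mid-length of its working face, at plate-top height; +x as the heater's, into the bar (seated blocks lie at negative x). Pushed, it slides back with about 2.5 N drag and stays where left; after 15 to 50 mm, unseen and different each run, it comes up hard.
- block_a: Aluminium tube block, 60 mm (x) by 50 mm (y) by 36 mm high, about 0.15 kg, six round blind holes in its top. Loose on the heater's plate, with its x within about 9 degrees of the heater's x. Origin at the centre of its underside. Lies in the lane on the heater's -y side.
- block_b: Tube block like block_a, in the middle lane.
- block_c: Tube block like block_a, in the lane on the heater's +y side.
- straightedge_mid (a point): Centre of the upright web of the loose aluminium angle (the straightedge, 0.3 kg), 40 mm above its underside. Web 170 mm long (y), 8 mm thick (x), 80 mm high; its plain pushing face is at x = +4 mm. It stands on the bench at the heater's open end, +x roughly along the heater's +x (within 35 degrees). Pinch the web's top edge across its 8 mm.
- beaker: Bystander: small plastic beaker, 76 mm wide, 86 mm high; origin at the centre of its underside.
- wash_bottle: Bystander: white wash bottle, 60 by 92 mm, 192 mm high; origin at the centre of its underside.
- dropper_bottle: Bystander: dropper bottle, 33 mm wide, 100 mm high; origin at the centre of its underside.
- straightedge: The aluminium angle itself: origin at the middle of the underside of its web, axes as straightedge_mid. A foot 6 mm thick reaches back from the web's lower edge to x = -44 mm, with two gussets at y = -60 and 60 mm, 31 mm high. Fingers that pinch only the upper 32 mm of the web pass above the blocks.
- gas_tap_0: Gas tap fixed on the bench beyond the heater: an upright post with a foot 44 mm wide and a small lever and spout on top, 175 mm high; to be kept clear of. Origin on the bench at the edge of its foot that is farthest from the robot.
Mind the look-alikes: they are no part of the job. What is shaped like the block_b but red is not meant.

How it is judged:
By the outcome, as a careful person would: the job done as asked, in the order asked, and still so for the second after the job is handed in, with the robot touching nothing.
It also fails if it takes over 61 s, if anything falls off the work surface, if the arm or the gripper's body presses on something with over 40 N, if the wrist force passes 120 N, or if a joint passes its speed limit or range.

## Working session

There is one attempt and no reset: what is moved stays moved. The work goes in short steps, Python scripts to look and compute and a tool call to move; the robot and the scene stay as the last step left them, time stands still between calls to the robot, and variables do not carry over. Pictures are saved under pics/ and viewed, and the job is handed in when it is done.

Besides the shell and the picture viewer there is one more tool, called after "Call:" as name(argument=value, ...) on one line, values as JSON. drive_tool: Moves the arm, as the interface text tells. Its arguments: {"type":"object","properties":{"series":{"type":"array"},"grip":{"type":"number"},"newtons":{"type":"number"}},"required":["series"]}

```bash
mkdir -p pics; ls
python3 - <<'E'
from plant import ctrl
import cv2,pickle
s=ctrl.get_state();print(s)
for n in ("top","side"):
    c=ctrl.read_camera(n);cv2.imwrite(f"pics/{n}0.png",c["img"][:,:,::-1]);pickle.dump(c,open(f"{n}0.pkl","wb"));print(n,c["camera_matrix"],c["R"],c["t"])
E
```

```text
pics
{'time': 0.0, 'qpos': array([-1.42700592e+00,  2.87212625e-01,  1.57818760e+00,  2.68636227e-06,
        1.27854704e+00, -1.49985570e-01]), 'dq': array([-0.00184973,  0.00052491, -0.00015361, -0.00010473, -0.00096016,
       -0.00259747]), 'joint_efforts': array([ 4.41197681e-04, -4.05988061e+01, -2.92623138e+01, -4.88685043e-05,
        5.85615024e-03, -4.90921053e-06]), 'eef_pos': array([ 0.19539774, -0.64538383,  0.21431014]), 'tcp_rot': array([ 0.69949523,  0.10432452, -0.69948826,  0.10265958]), 'contact_force': array([ 0.4301797 ,  0.01121151, -0.55110395]), 'wrist_torque': array([-0.04012776,  0.01025328,  0.00090907]), 'opening': 0.9974545932544391}
top [[619.04619325   0.         320.3743707 ]
 [  0.         619.04619325 238.19944658]
 [  0.           0.           1.        ]] [[-1.76436416e-02 -9.99844324e-01 -1.73729977e-04]
 [-9.82688512e-01  1.73729528e-02 -1.84449096e-01]
 [ 1.84423400e-01 -3.08363128e-03 -9.82842053e-01]] [-0.10326103  0.56471432  1.04608833]
side [[610.17074188   0.         325.52794116]
 [  0.         610.17074188 233.80753277]
 [  0.           0.           1.        ]] [[-0.84807112 -0.5295943   0.01747139]
 [-0.36145383  0.55407843 -0.74989881]
 [ 0.38746161 -0.64228262 -0.66132181]] [0.40589098 0.30581071 1.02947173]
```

View pics/top0.png

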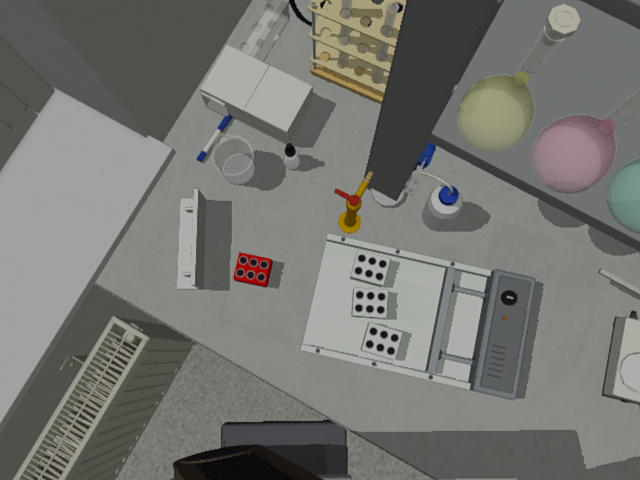

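View pics/side0.png

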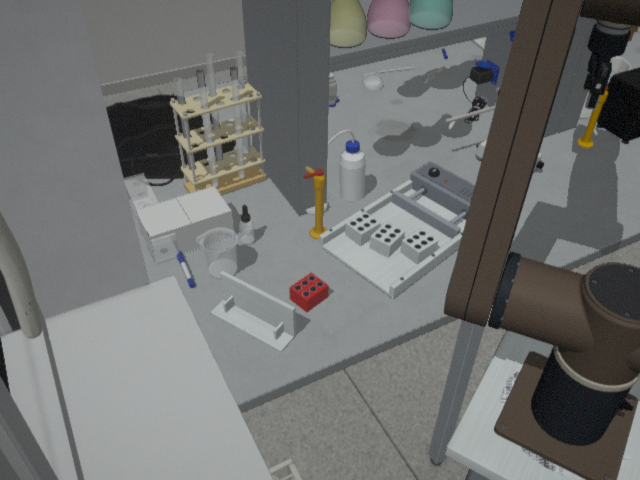

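```bash
cat > h.py <<'E'
import numpy as np,cv2,pickle
def load(n): return pickle.load(open(n+".pkl","rb"))
def ray(c,uv,z):
    K=np.array(c["camera_matrix"]);R=np.array(c["R"]);t=np.array(c["t"])
    uv=np.atleast_2d(np.array(uv,float))
    d=np.c_[uv,np.ones(len(uv))]@np.linalg.inv(K).T@R
    o=-R.T@t
    s=(z-o[2])/d[:,2]
    return o+d*s[:,None]
def proj(c,X):
    p=(np.atleast_2d(X)@np.array(c["R"]).T+c["t"])@np.array(c["camera_matrix"]).T
    return p[:,:2]/p[:,2:]
def crop(c,name,x0,y0,x1,y1,f):
    im=c["img"][y0:y1,x0:x1,::-1];cv2.imwrite(name,cv2.resize(im,None,fx=f,fy=f,interpolation=cv2.INTER_CUBIC))
def snap(n,tag):
    from plant import ctrl
    c=ctrl.read_camera(n);pickle.dump(c,open(f"{n}{tag}.pkl","wb"));cv2.imwrite(f"pics/{n}{tag}.png",c["img"][:,:,::-1]);return c
E
python3 - <<'E'
from h import *
c=load("top0");crop(c,"pics/cA.png",150,170,290,310,5);crop(c,"pics/cH.png",295,225,550,405,3)
s=load("side0");crop(s,"pics/cS.png",170,180,340,360,4)
E
```

```text
(no output)
```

View pics/cA.png

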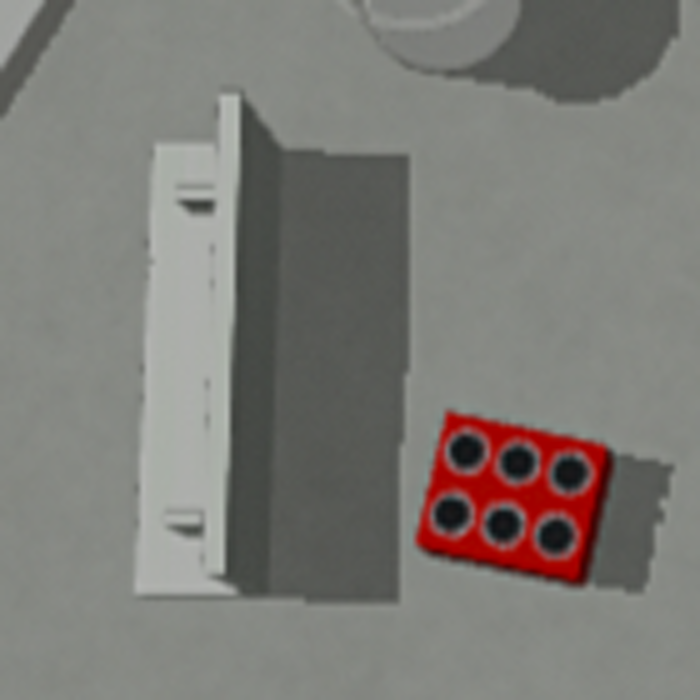

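View pics/cH.png

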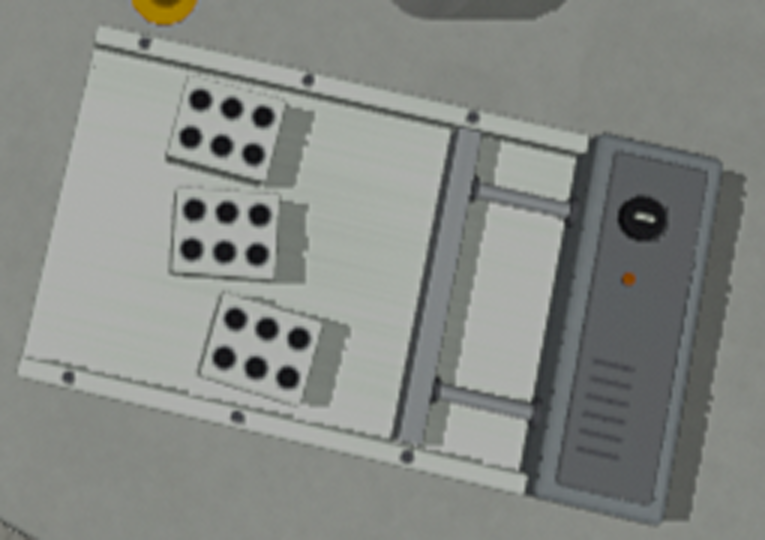

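View pics/cS.png

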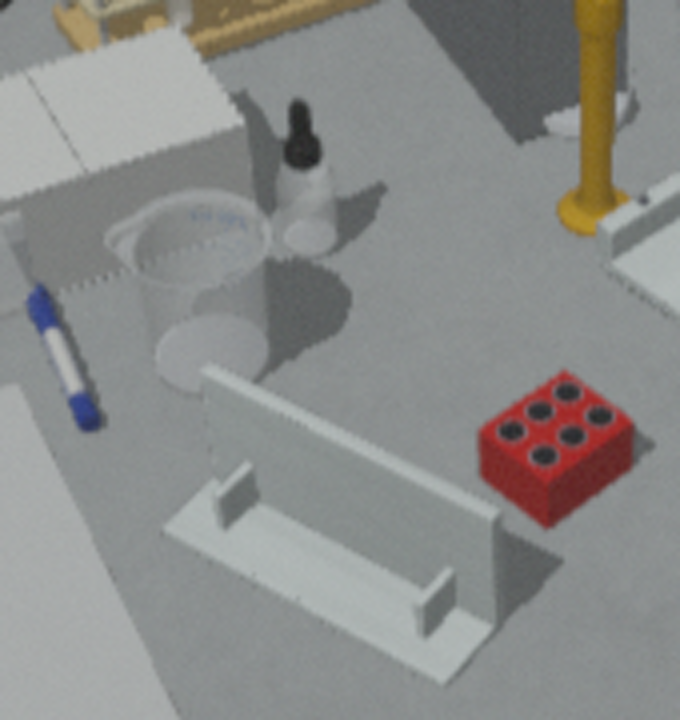

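Run:
```python
from h import *
np.set_printoptions(precision=4,suppress=True)
c=load("top0");s=load("side0")
def f(pts,x0,y0,k): return np.array([[x0+(x+.5)/k-.5,y0+(y+.5)/k-.5] for x,y in pts])
A=ray(c,f([(220,93),(240,95),(226,577),(208,572)],150,170,5),.08)
print("angle top corners\n",A, "mid",A.mean(0), "len",np.linalg.norm((A[0]+A[1]-A[2]-A[3])/2))
d=(A[0]+A[1]-A[2]-A[3])/2; print("angle y-dir deg",np.degrees(np.arctan2(d[1],d[0])))
S=ray(s,f([(203,370),(213,364),(500,513),(490,520)],170,180,4),.08);print("side\n",S,S.mean(0),np.linalg.norm((S[0]+S[1]-S[2]-S[3])/2))
d=(S[0]+S[1]-S[2]-S[3])/2; print(np.degrees(np.arctan2(d[1],d[0])))
R=ray(c,f([(97,27),(20,373)],295,225,3),.038);print("rails end",R,np.linalg.norm(R[0]-R[1]))
H=ray(c,f([(598,135),(721,160),(661,522),(536,494)],295,225,3),.062);print("housing",H,[np.linalg.norm(H[i]-H[(i+1)%4]) for i in range(4)])
# heater fit from correspondences
hp=np.array([[-.15,.107],[-.15,-.107],[.15,.107],[.225,.107],[.225,-.107],[.15,-.107]])
w=np.r_[R,H][:,:2]
hm,wm=hp.mean(0),w.mean(0);B=(hp-hm).T@(w-wm);th=np.arctan2(B[0,1]-B[1,0],B[0,0]+B[1,1])
Rm=np.array([[np.cos(th),-np.sin(th)],[np.sin(th),np.cos(th)]]);o=wm-Rm@hm
print("heater",o,np.degrees(th));print("resid",(w-(hp@Rm.T+o))*1000)
np.save("heater.npy",np.r_[o,th])
toH=lambda p:((p[:,:2]-o)@Rm)*1000
print("angle in H",toH(A)); 
st=ray(c,f([(455,127),(480,130),(425,443),(395,438)],295,225,3),.046);print("stop(H)",toH(st))
for n,q in dict(bc=[(185,75),(287,98),(262,183),(166,158)],bb=[(178,187),(277,188),(275,283),(170,273)],ba=[(222,291),(322,320),(300,404),(200,372)]).items():
    print(n,toH(ray(c,f(q,295,225,3),.052)))
others=dict(beaker=(238,158),dropper=(291,158),tap=(350,222),red=(253,268),bench=(97,285),corner2=(190,345))
for n,p in others.items(): P=ray(c,[p],.0);print(n,P,toH(P))
```

```text
angle top corners
 [[0.6509 0.1079 0.08  ]
 [0.6501 0.1009 0.08  ]
 [0.4802 0.1024 0.08  ]
 [0.4821 0.1086 0.08  ]] mid [0.5658 0.1049 0.08  ] len 0.1693402064436417
angle y-dir deg -0.3814845386121338
side
 [[0.647  0.1095 0.08  ]
 [0.6456 0.1038 0.08  ]
 [0.4782 0.1077 0.08  ]
 [0.4797 0.1136 0.08  ]] [0.5626 0.1086 0.08  ] 0.1673526463380554
-1.365524396729634
rails end [[ 0.5736 -0.1253  0.038 ]
 [ 0.37   -0.0767  0.038 ]] 0.20938313908177078
housing [[ 0.4999 -0.4147  0.062 ]
 [ 0.4841 -0.4849  0.062 ]
 [ 0.2814 -0.4348  0.062 ]
 [ 0.2979 -0.3659  0.062 ]] [np.float64(0.07199616409455328), np.float64(0.20874325122179482), np.float64(0.07085144588518784), np.float64(0.20783926156995236)]
heater [ 0.4358 -0.2442] -103.89070768103382
resid [[-2.0748 -1.0337]
 [ 2.0181 -3.7417]
 [-3.7754  0.8526]
 [-1.6105  3.4273]
 [ 3.4994  2.1933]
 [ 1.9432 -1.6978]]
angle in H [[-393.4721  124.2685]
 [-386.4361  125.1326]
 [-347.1805  -40.0971]
 [-353.6113  -39.8118]]
stop(H) [[ 70.9426  92.1413]
 [ 85.6483  93.6728]
 [ 88.1798 -90.8924]
 [ 70.9187 -91.9702]]
bc [[-91.0656  85.9723]
 [-29.6414  85.9392]
 [-33.6971  33.5503]
 [-91.4411  35.393 ]]
bb [[-80.9741  20.3407]
 [-24.5705  32.6369]
 [-14.4975 -21.4984]
 [-74.8564 -29.4083]]
ba [[-43.3862 -32.8082]
 [ 16.1831 -36.1794]
 [ 13.3922 -85.4927]
 [-46.0528 -80.6366]]
beaker [[0.7311 0.041  0.    ]] [[-347.741   218.1384]]
dropper [[ 0.7293 -0.0601  0.    ]] [[-249.1888  240.6673]]
tap [[ 0.6025 -0.1693  0.    ]] [[-112.7352  143.8253]]
red [[0.5189 0.0118 0.    ]] [[-268.5486   19.2166]]
bench [[0.4925 0.298  0.    ]] [[-539.999   -75.1147]]
corner2 [[0.381  0.1251 0.    ]] [[-345.3258 -141.9161]]
```

```bash
cat >> h.py <<'E'
from scipy.spatial.transform import Rotation as Ro
def heater():
    o=np.load("heater.npy");th=o[2];return o[:2],np.array([[np.cos(th),-np.sin(th)],[np.sin(th),np.cos(th)]]),th
def goal(p,head,sgn=1):
    """shift (units of 50mm, tool axes) & rotvec deg from the present pose to TCP p with jaw y along heading (deg)"""
    from plant import ctrl
    s=ctrl.get_state();R=Ro.from_quat(s["tcp_rot"]).as_matrix()
    h=np.radians(head);y=sgn*np.array([np.cos(h),np.sin(h),0]);x=np.array([0,0,-1.]);G=np.c_[x,y,np.cross(x,y)]
    o,Rh,th=heater()
    print("t %.2f"%s["time"],"pos",s["eef_pos"].round(4),"H",(((s["eef_pos"][:2]-o)@Rh)*1000).round(1),"F",s["contact_force"].round(2),"open %.3f"%s["opening"],"q",s["qpos"].round(2))
    print("yaw of y %.2f"%np.degrees(np.arctan2(R[1,1],R[0,1])),"shift",(R.T@(np.array(p)-s["eef_pos"])/.05).round(3),"turn",np.degrees(Ro.from_matrix(R.T@G).as_rotvec()).round(2))
E
python3 - <<'E'
from h import *
print(Ro.from_quat([0.6995,.1043,-.6995,.1027]).as_matrix().round(3))
goal([.565,.106,.16],-90.9,1);goal([.565,.106,.16],-90.9,-1)
c=load("top0")
for p in [(370,190),(405,205),(435,140),(400,0)]: print(p,ray(c,[p],0))
E
```

```text
[[-0.     0.29  -0.957]
 [ 0.002 -0.957 -0.29 ]
 [-1.    -0.002 -0.   ]]
t 0.10 pos [ 0.1954 -0.6454  0.2145] H [ 447.2 -137. ] F [0.56 0.75 0.22] open 1.001 q [-1.43  0.29  1.58  0.    1.28 -0.15]
yaw of y -73.17 shift [  1.119 -12.242 -11.426] turn [17.73 -0.    0.12]
t 0.10 pos [ 0.1954 -0.6454  0.2145] H [ 447.2 -137. ] F [0.56 0.75 0.22] open 1.001 q [-1.43  0.29  1.58  0.    1.28 -0.15]
yaw of y -73.17 shift [  1.119 -12.242 -11.426] turn [-162.27   -0.17   -0.  ]
(370, 190) [[ 0.6636045  -0.20872372  0.        ]]
(405, 205) [[ 0.63333676 -0.27356421  0.        ]]
(435, 140) [[ 0.76038108 -0.3365864   0.        ]]
(400, 0) [[ 1.05588187 -0.28164799  0.        ]]
```

Call:
drive_tool(series=[[[0,-0.6,-0.6],[0,0,0]],[[0,-0.8,-0.7],[0,0,0]],[[0,-0.8,-0.7],[0,0,0]],[[0,-0.8,-0.7],[0,0,0]],[[0,-0.8,-0.7],[0,0,0]]], grip=1)

```text
time: 0.6
eef_pos: [0.2971, -0.4232, 0.2103]
tcp_rot: [-0.7, -0.103, 0.7, -0.098]
contact_force: [0.2, -0.8, 1.4]
opening: 0.997
```

Call:
drive_tool(series=[[[0,-0.8,-0.7],[0,0,0]],[[0,-0.8,-0.7],[0,0,0]],[[0,-0.8,-0.7],[0,0,0]],[[0,-0.8,-0.7],[0,0,0]],[[0,-0.8,-0.7],[0,0,0]]])

```text
time: 1.1
eef_pos: [0.3996, -0.1953, 0.2099]
tcp_rot: [-0.7, -0.102, 0.701, -0.096]
contact_force: [0.4, -0.5, -1.1]
opening: 0.999
```

Run:
```python
from h import *
goal([.564,.106,.16],-90.9,1)
```

```text
t 1.10 pos [ 0.3996 -0.1953  0.2099] H [-38.8 -46.9] F [ 0.4  -0.53 -1.14] open 0.999 q [-0.69 -0.24  2.12  0.01  1.26  0.6 ]
yaw of y -73.89 shift [ 1.046 -4.867 -4.831] turn [17.01  0.07  0.56]
```

Call:
drive_tool(series=[[[0.1,-0.8,-0.8],[0,0,0]],[[0.1,-0.8,-0.8],[0,0,0]],[[0.1,-0.8,-0.8],[0,0,0]],[[0.1,-0.8,-0.8],[0,0,0]],[[0.1,-0.7,-0.8],[0,0,0]]])

```text
time: 1.6
eef_pos: [0.52, 0.0229, 0.1894]
tcp_rot: [0.7, 0.102, -0.7, 0.096]
contact_force: [0.7, -1.4, -0.5]
opening: 1.004
```

Call:
drive_tool(series=[[[0.1,-0.6,-0.6],[0,0,0]],[[0.1,0,0],[7,0,0]],[[0.1,0,0],[7,0,0]],[[0,0,0],[4,0,0]],[[0,0,0],[0,0,0]]])

```text
time: 2.1
eef_pos: [0.5409, 0.0696, 0.1703]
tcp_rot: [-0.705, 0.009, 0.709, 0.015]
contact_force: [-0.1, -0.0, 0.4]
opening: 1.0
```

Run:
```python
from h import *
goal([.564,.106,.16],-90.9,1)
```

```text
t 2.10 pos [0.5409 0.0696 0.1703] H [-329.9   26.7] F [-0.1  -0.02  0.39] open 1.000 q [-0.06  0.05  1.94  0.01  1.17  1.54]
yaw of y -91.91 shift [ 0.21  -0.74  -0.439] turn [-1.01  0.36  0.52]
```

Call:
drive_tool(series=[[[0.2,-0.7,-0.45],[-1,0.3,0.5]],[[0,-0.1,0],[0,0,0]],[[0,0,0],[0,0,0]]])

```text
time: 2.4
eef_pos: [0.5645, 0.109, 0.1591]
tcp_rot: [-0.706, 0.005, 0.708, 0.004]
contact_force: [-0.1, -0.8, -0.5]
opening: 1.004
```

Run:
```python
from h import *
goal([.564,.1067,.061],-90.9,1)
c=snap("top","1");crop(c,"pics/c1.png",150,170,290,310,5)
s=snap("side","1");crop(s,"pics/s1.png",170,160,340,340,4)
```

```text
t 2.40 pos [0.5645 0.109  0.1591] H [-373.8   40.1] F [-0.1  -0.76 -0.48] open 1.004 q [ 0.01  0.12  1.88 -0.    1.15  1.6 ]
yaw of y -90.71 shift [1.961 0.045 0.003] turn [ 0.19  0.17 -0.04]
```

View pics/c1.png

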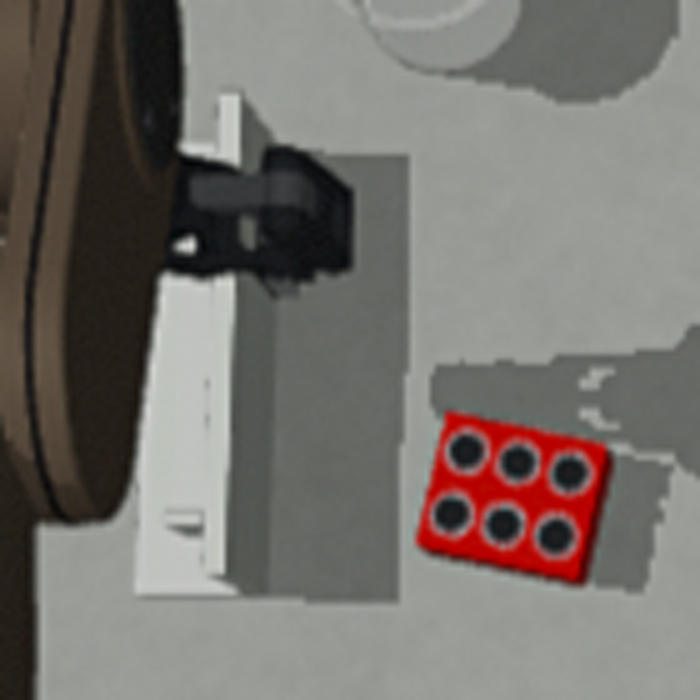

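View pics/s1.png

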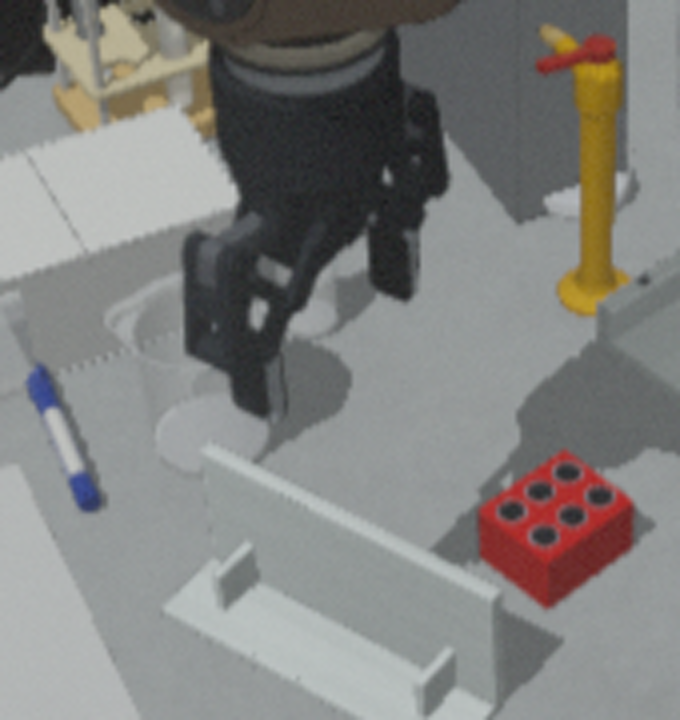

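Candidates: the angle, white L profile at top-view (197,240), is the only one of its kind. For the blocks, three white ones stand on the plate at (370,266), (370,302) and (382,341), and the red look-alike at (253,268) is left alone. The crop shows the open jaws straddling the web's top edge, so I descend.

Call:
drive_tool(series=[[[0.6,0.04,0],[0,0,0]],[[0.6,0,0],[0,0,0]],[[0.5,0,0],[0,0,0]],[[0.3,0,0],[0,0,0]],[[0,0,0],[0,0,0]]])

```text
time: 3.0
eef_pos: [0.5659, 0.1022, 0.0609]
tcp_rot: [0.709, -0.006, -0.705, -0.005]
contact_force: [-0.3, -0.3, -0.2]
opening: 1.003
```

Run:
```python
from h import *
goal([.564,.1067,.061],-90.9,1)
```

```text
t 3.00 pos [0.5659 0.1022 0.0609] H [-367.5   43.1] F [-0.34 -0.31 -0.2 ] open 1.003 q [ 0.    0.24  1.94 -0.    0.96  1.59]
yaw of y -90.93 shift [-0.002 -0.09   0.038] turn [-0.03 -0.32 -0.08]
```

Call:
drive_tool(series=[[[0,-0.08,0.04],[0,-0.3,0]],[[0,0,0],[0,0,0]],[[0,0,0],[0,0,0]],[[0,0,0],[0,0,0]],[[0,0,0],[0,0,0]]], grip=-1, newtons=60)

```text
time: 3.5
eef_pos: [0.5672, 0.106, 0.0665]
tcp_rot: [0.71, -0.006, -0.704, -0.005]
contact_force: [1.6, -0.3, 0.6]
opening: 0.143
```

Call:
drive_tool(series=[[[0,0,0],[0,0,0]],[[0,0,0],[0,0,0]],[[0,0,0],[0,0,0]],[[0,0,0],[0,0,0]]], newtons=110)

```text
time: 3.9
eef_pos: [0.5678, 0.1062, 0.0674]
tcp_rot: [0.711, -0.006, -0.703, -0.005]
contact_force: [0.2, 0.3, -0.3]
opening: -0.001
```

Run:
```python
from h import *
goal([.564,.1067,.061],-90.9,1)
c=snap("top","2");crop(c,"pics/c2.png",150,170,290,310,5)
s=snap("side","2");crop(s,"pics/s2.png",170,180,340,360,4)
```

```text
t 3.90 pos [0.5678 0.1062 0.0674] H [-371.8   44. ] F [ 0.18  0.27 -0.27] open -0.001 q [ 0.01  0.24  1.93 -0.    0.96  1.6 ]
yaw of y -90.92 shift [ 0.128 -0.01   0.078] turn [-0.02 -0.6  -0.08]
```

View pics/s2.png

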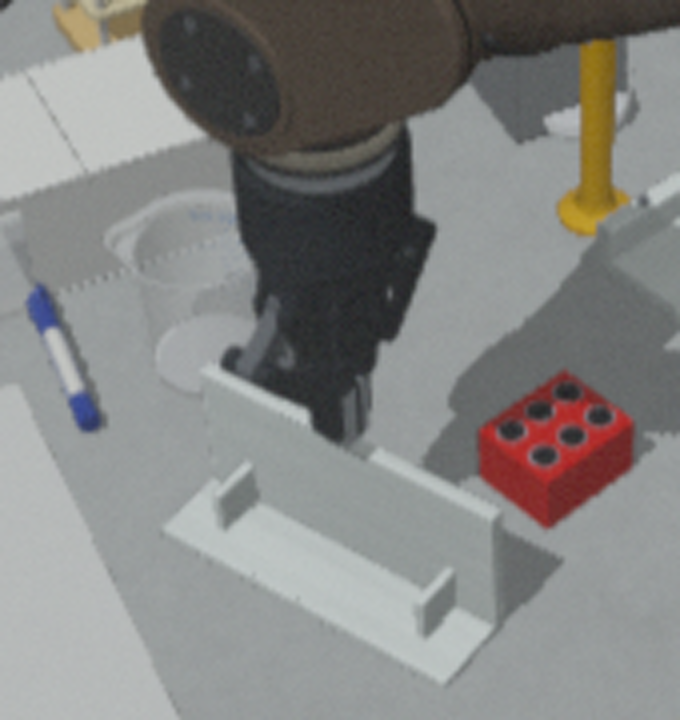

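Run:
```python
from h import *
s=load("side2");crop(s,"pics/s2b.png",210,230,310,330,8)
```

```text
(no output)
```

View pics/s2b.png

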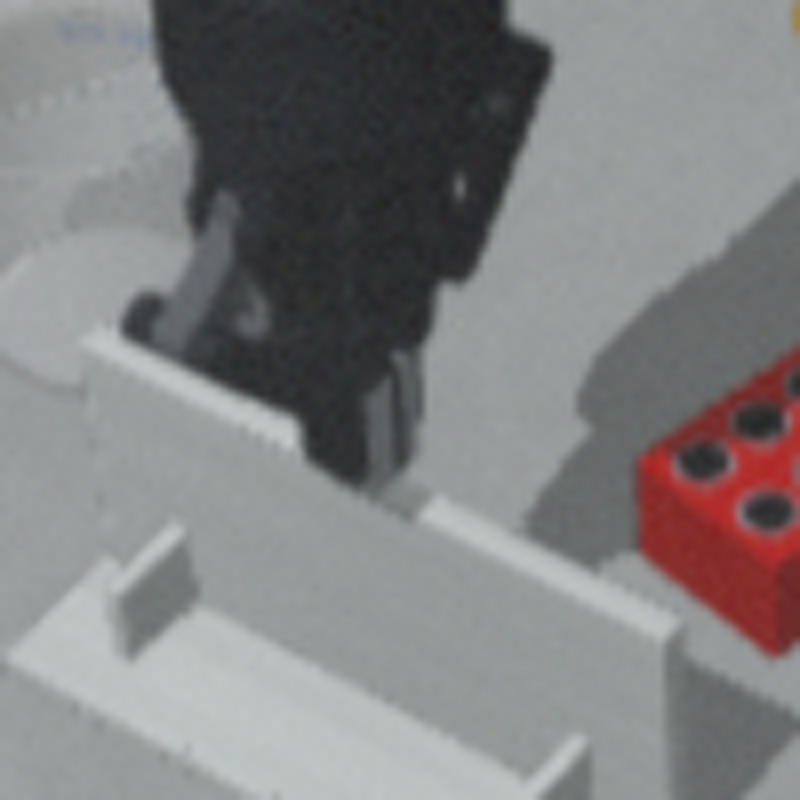

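View pics/c2.png

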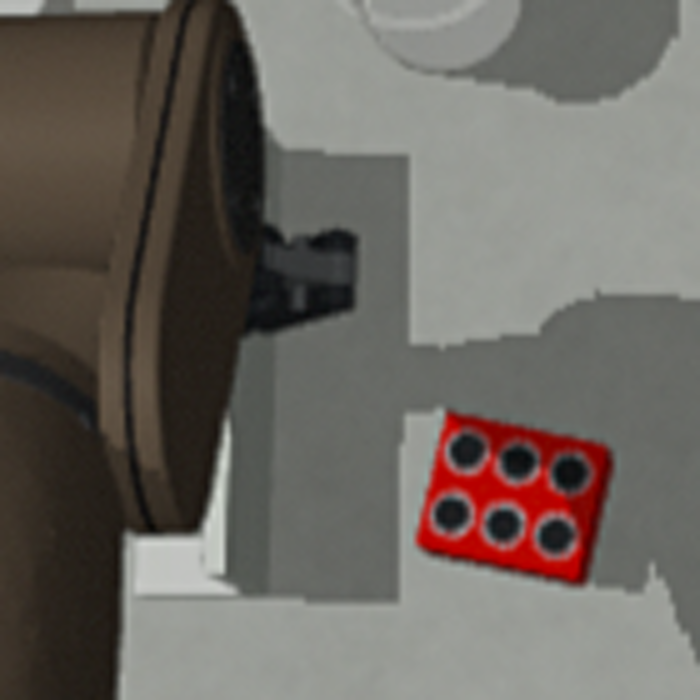

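Run:
```python
from h import *
s=load("side1")
def xplane(c,uv,x):
    o=ray(c,[uv],0)[0];p=ray(c,[uv],.2)[0];k=(x-o[0])/(p[0]-o[0]);return o+k*(p-o)
for q in [(272,418),(240,405),(413,300),(372,288)]:
    uv=(170+q[0]/4,160+q[1]/4);print(q,xplane(s,uv,.5645))
s=load("side2")
for q in [(365,490),(300,450),(400,470)]:
    uv=(210+q[0]/8,230+q[1]/8);print(q,xplane(s,uv,.5678))
def P(X): return (proj(s,X)-[210,230])*8
print(P([[.5678,.1062,.0674],[.5678,.1062,.0564],[.5678,.1062,.08],[.5568,.1062,.08]]))
```

```text
(272, 418) [0.5645     0.1488869  0.17622581]
(240, 405) [0.5645     0.16735443 0.19883783]
(413, 300) [0.5645     0.04708715 0.16761777]
(372, 288) [0.5645     0.07592166 0.19603398]
(365, 490) [0.5678     0.10521561 0.06923595]
(300, 450) [0.5678     0.12642733 0.10131635]
(400, 470) [0.5678     0.09204746 0.06430674]
[[362.90975187 498.01941931]
 [365.65911643 530.24471199]
 [359.71691963 460.59624363]
 [398.08668389 479.49283225]]
```

Call:
drive_tool(series=[[[-0.5,0,0],[0,0,0]],[[-0.5,0,0],[0,0,0]],[[0,0,0],[0,-0.4,0]]])

```text
time: 4.3
eef_pos: [0.566, 0.1062, 0.1169]
tcp_rot: [-0.707, 0.006, 0.707, 0.005]
contact_force: [0.4, 0.5, -0.8]
opening: -0.002
```

Run:
```python
from h import *
goal([.564,.1067,.061],-90.9,1)
s=snap("side","3");crop(s,"pics/s3b.png",210,210,310,310,8)
from plant import ctrl
p=ctrl.get_state();R=Ro.from_quat(p["tcp_rot"]).as_matrix()
for a in (-.02,-.01,0,.011): print(a,(proj(s,p["eef_pos"]+R[:,0]*a)-[210,210])*8)
```

```text
t 4.30 pos [0.566  0.1062 0.1169] H [-371.4   42.2] F [ 0.35  0.53 -0.78] open -0.002 q [ 0.01  0.17  1.9  -0.    1.07  1.6 ]
yaw of y -90.93 shift [ 1.118 -0.011  0.038] turn [-0.03  0.05 -0.08]
-0.02 [[355.29667325 454.86265977]]
-0.01 [[358.12886538 486.65060644]]
0 [[360.92716548 518.05815584]]
0.011 [[363.96687163 552.17519747]]
```

View pics/s3b.png

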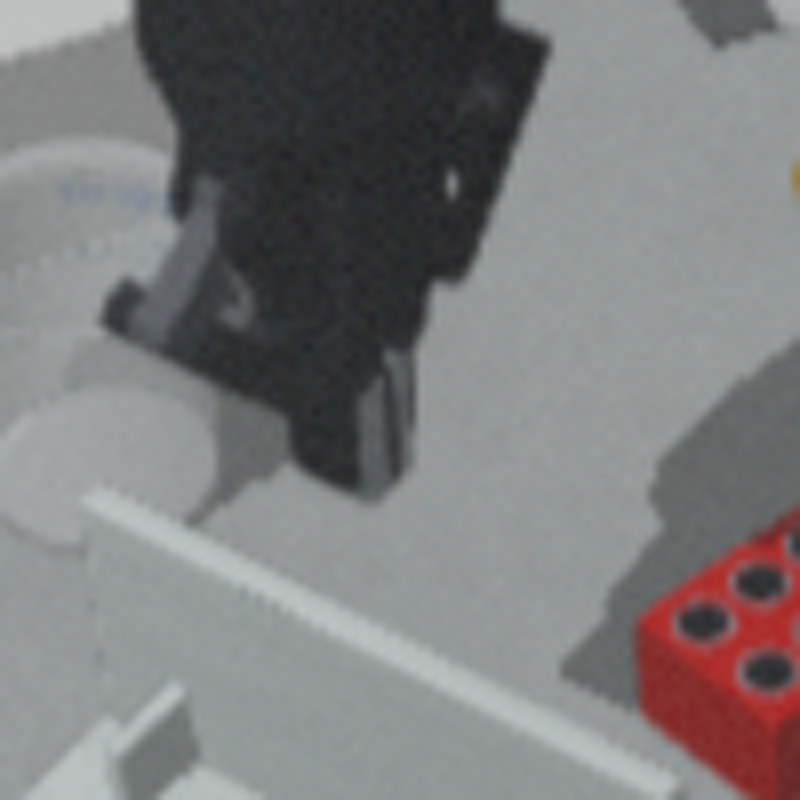

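Run:
```python
from h import *
c=snap("top","3");crop(c,"pics/c3.png",160,190,240,270,9)
from plant import ctrl
p=ctrl.get_state();R=Ro.from_quat(p["tcp_rot"]).as_matrix()
for a in (-.06,-.04,-.02,0,.011): print(a,(proj(c,p["eef_pos"]+R[:,0]*a)-[160,190])*9)
```

```text
-0.06 [[195.42935778 319.95592809]]
-0.04 [[220.15103771 343.48326066]]
-0.02 [[243.91977129 366.10368537]]
0 [[266.78961645 387.86864853]]
0.011 [[279.00316476 399.49213908]]
```

View pics/c3.png

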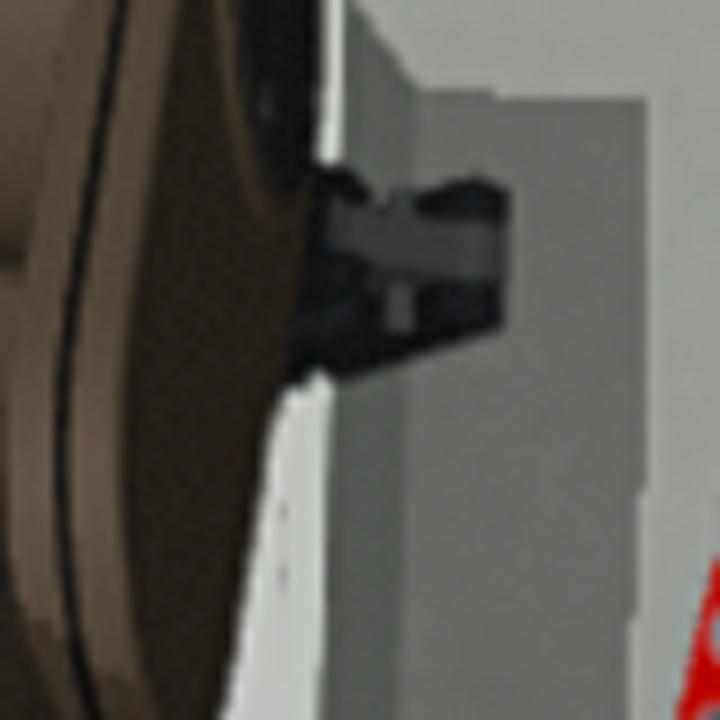

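View pics/side3.png

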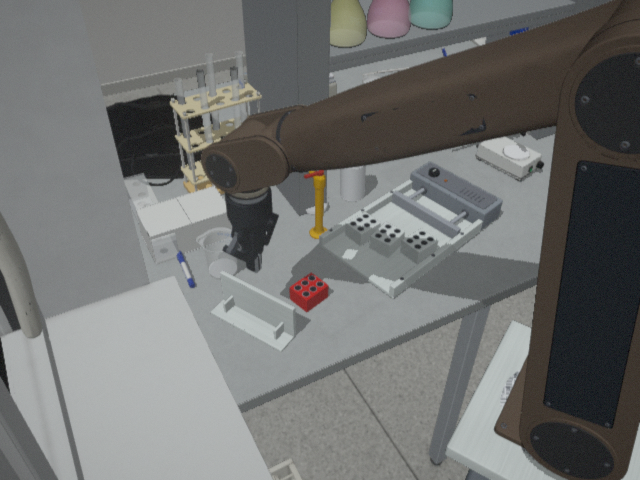

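Run:
```python
from h import *
from scipy.optimize import fsolve
c=load("top3");s=load("side3")
# near(-x),rear(+y)... corner of tip: side (370,500)/8 ; top v of near edge ~385/9
def f(X): 
    a=proj(s,[X])[0];b=proj(c,[X])[0]
    return [a[0]-(210+370/8),a[1]-(210+500/8),b[1]-(190+vv/9)]
for vv in (370,385,400,430):
    X=fsolve(f,[.56,.106,.12]);print(vv,X,(proj(c,[X])[0]-[160,190])*9)
s1=load("side0");
```

```text
370 [0.56701315 0.09999709 0.11459325] [298.36567766 369.99999996]
385 [0.56304379 0.10470883 0.12071623] [265.76682276 385.        ]
400 [0.55912585 0.10935954 0.12675991] [233.16796808 400.        ]
430 [0.55144026 0.11848255 0.13861541] [167.97025892 430.00000011]
```

Call:
drive_tool(series=[[[-0.1,0,0.04],[0,0,0]],[[0,0,0],[0,0,0]],[[0,0,0],[0,0,0]],[[0,0,0],[0,0,0]],[[0,0,0],[0,0,0]]], grip=1, newtons=40)

```text
time: 4.9
eef_pos: [0.5586, 0.1059, 0.1133]
tcp_rot: [-0.702, 0.006, 0.713, 0.005]
contact_force: [-0.4, -0.8, 0.2]
opening: 0.843
```

Call:
drive_tool(series=[[[0,0,0],[0,0,0]],[[0,0,0],[0,0,0]]])

```text
time: 5.1
eef_pos: [0.5584, 0.106, 0.1128]
tcp_rot: [-0.701, 0.006, 0.713, 0.005]
contact_force: [0.6, -0.3, -0.0]
opening: 0.995
```

Run:
```python
from h import *
goal([.564,.1067,.037],-90.9,1)
```

```text
t 5.10 pos [0.5584 0.106  0.1128] H [-369.4   34.9] F [ 0.57 -0.31 -0.01] open 0.995 q [ 0.01  0.17  1.91 -0.    1.07  1.6 ]
yaw of y -90.94 shift [ 1.514 -0.02  -0.136] turn [-0.04  0.94 -0.11]
```

Call:
drive_tool(series=[[[0.4,0,-0.13],[0,0.9,0]],[[0.5,0,0],[0,0,0]],[[0.4,0,0],[0,0,0]],[[0.3,0,0],[0,0,0]]])

```text
time: 5.5
eef_pos: [0.5689, 0.1058, 0.0346]
tcp_rot: [0.711, -0.006, -0.704, -0.005]
contact_force: [-0.6, -0.6, -0.5]
opening: 0.999
```

Run:
```python
from h import *
goal([.564,.1067,.037],-90.9,1)
```

```text
t 5.50 pos [0.5689 0.1058 0.0346] H [-371.7   45.2] F [-0.59 -0.57 -0.46] open 0.999 q [ 0.01  0.29  1.94 -0.    0.9   1.6 ]
yaw of y -90.94 shift [-0.049 -0.016  0.098] turn [-0.04 -0.57 -0.09]
```

Call:
drive_tool(series=[[[-0.06,-0.02,0.1],[0,-0.6,0]],[[0,0,0],[0,0,0]],[[0,0,0],[0,0,0]],[[0,0,0],[0,0,0]],[[0,0,0],[0,0,0]]], grip=-1)

```text
time: 6.0
eef_pos: [0.5637, 0.1071, 0.0384]
tcp_rot: [-0.707, 0.006, 0.708, 0.005]
contact_force: [-0.5, 0.2, 0.7]
opening: 0.146
```

Call:
drive_tool(series=[[[0,0,0],[0,0,0]],[[0,0,0],[0,0,0]]])

```text
time: 6.2
eef_pos: [0.5636, 0.107, 0.0386]
tcp_rot: [-0.707, 0.006, 0.708, 0.005]
contact_force: [-0.7, -0.4, -3.5]
opening: 0.082
```

Run:
```python
from h import *
goal([.564,.1067,.037],-90.9,1)
s=snap("side","4");crop(s,"pics/s4.png",190,210,330,350,5)
```

```text
t 6.20 pos [0.5636 0.107  0.0386] H [-371.7   39.8] F [-0.73 -0.35 -3.55] open 0.082 q [ 0.01  0.28  1.94 -0.    0.92  1.6 ]
yaw of y -90.93 shift [ 0.033  0.006 -0.007] turn [-0.03  0.07 -0.09]
```

View pics/s4.png

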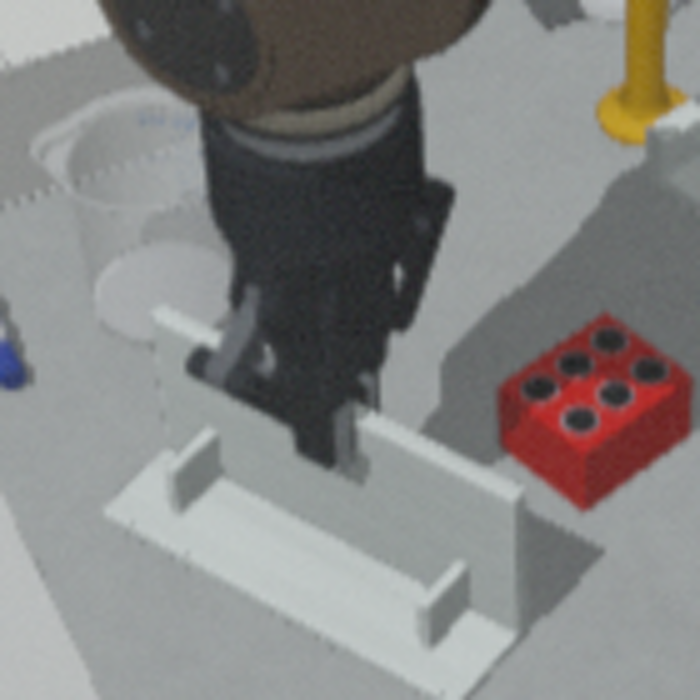

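Run:
```python
from h import *
s=load("side4")
def yplane(c,uv,y):
    o=ray(c,[uv],0)[0];p=ray(c,[uv],.2)[0];k=(y-o[1])/(p[1]-o[1]);return o+k*(p-o)
for q,y in [((365,485),.111),((335,470),.120),((365,410),.111),((520,490),.111)]:
    print(q,yplane(s,(190+q[0]/5,210+q[1]/5),y))
```

```text
(365, 485) [0.54819242 0.111      0.04287557]
(335, 470) [0.55450984 0.12       0.05579083]
(365, 410) [0.54555332 0.111      0.08528958]
(520, 490) [0.47729432 0.111      0.08334628]
```

Call:
drive_tool(series=[[[0,0,0],[0,0,0]],[[0,0,0],[0,0,0]],[[0,0,0],[0,0,0]]], newtons=110)

```text
time: 6.55
eef_pos: [0.5635, 0.1069, 0.0385]
tcp_rot: [-0.707, 0.006, 0.708, 0.005]
contact_force: [-0.0, -1.0, -1.0]
opening: 0.072
```

Call:
drive_tool(series=[[[-0.3,0,0],[0,0,0]],[[-0.4,0,0],[0,0,0]],[[-0.5,0,0],[0,0,0]],[[-0.4,0,0],[0,0,0]],[[0,0,0],[0,0,0]]])

```text
time: 7.05
eef_pos: [0.5619, 0.1074, 0.1219]
tcp_rot: [-0.705, 0.006, 0.709, 0.005]
contact_force: [0.4, -0.1, -2.7]
opening: 0.07
```

Run:
```python
from h import *
o,R,th=heater()
p=o+R@np.array([-.185,0]);print(p)
goal([*p,.115],-103.6,1)
s=snap("side","5");crop(s,"pics/s5.png",190,190,330,330,5)
```

```text
[ 0.48022808 -0.06464313]
t 7.05 pos [0.5619 0.1074 0.1219] H [-371.6   38. ] F [ 0.38 -0.07 -2.68] open 0.070 q [ 0.01  0.16  1.91 -0.    1.08  1.6 ]
yaw of y -90.94 shift [0.152 3.466 1.576] turn [12.66  0.34 -0.11]
```

View pics/s5.png

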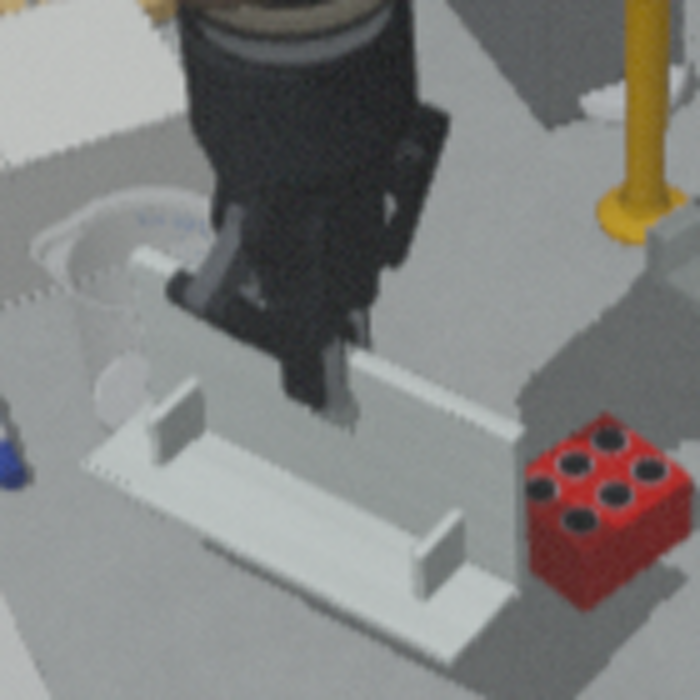

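Call:
drive_tool(series=[[[0,0.4,0.3],[4,0,0]],[[0,0.6,0.3],[4,0,0]],[[0,0.7,0.2],[4,0,0]],[[0,0.7,0.1],[1,0,0]],[[0,0.5,0.1],[0,0,0]]])

```text
time: 7.6
eef_pos: [0.4833, -0.0303, 0.1155]
tcp_rot: [-0.696, 0.087, 0.708, 0.086]
contact_force: [0.1, -0.6, -2.7]
opening: 0.07
```

Run:
```python
from h import *
o,R,th=heater()
p=o+R@np.array([-.185,0]);print(p)
goal([*p,.115],-103.6,1)
```

```text
[ 0.48022808 -0.06464313]
t 7.60 pos [ 0.4833 -0.0303  0.1155] H [-219.1   -5.3] F [ 0.14 -0.58 -2.66] open 0.070 q [-0.27 -0.02  2.11 -0.    1.07  1.55]
yaw of y -104.09 shift [ 0.011  0.682 -0.108] turn [-0.5   0.93 -0.17]
```

Call:
drive_tool(series=[[[0.1,0.6,-0.1],[-0.5,0.9,0]],[[0.1,0.6,0],[0,0,0]],[[0.1,0.5,0],[0,0,0]],[[0.1,0.2,0],[0,0,0]],[[0,0,0],[0,0,0]]])

```text
time: 8.1
eef_pos: [0.4583, -0.1272, 0.0888]
tcp_rot: [-0.698, 0.085, 0.706, 0.085]
contact_force: [-0.5, 0.5, -2.9]
opening: 0.071
```

Run:
```python
from h import *
o,R,th=heater()
p=o+R@np.array([-.128,0]);print(p)
goal([*p,.095],-103.6,1)
c=snap("top","6");crop(c,"pics/c6.png",270,215,470,365,4)
s=snap("side","6");crop(s,"pics/s6.png",250,160,450,310,4)
```

```text
[ 0.46654405 -0.11997619]
t 8.10 pos [ 0.4583 -0.1272  0.0888] H [-119.    -6.3] F [-0.54  0.5  -2.9 ] open 0.071 q [-0.48 -0.    2.15 -0.    1.    1.33]
yaw of y -103.84 shift [-0.125 -0.18  -0.124] turn [-0.24  0.61 -0.04]
```

View pics/c6.png

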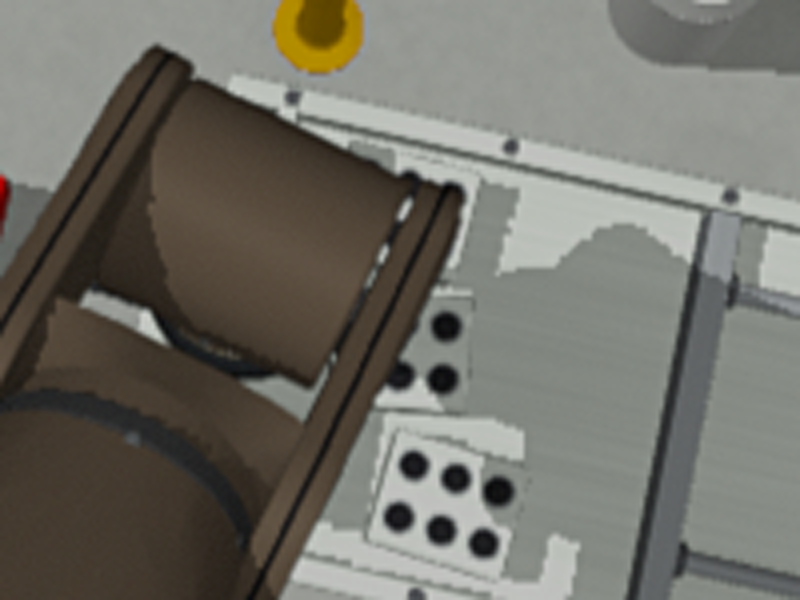

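View pics/s6.png

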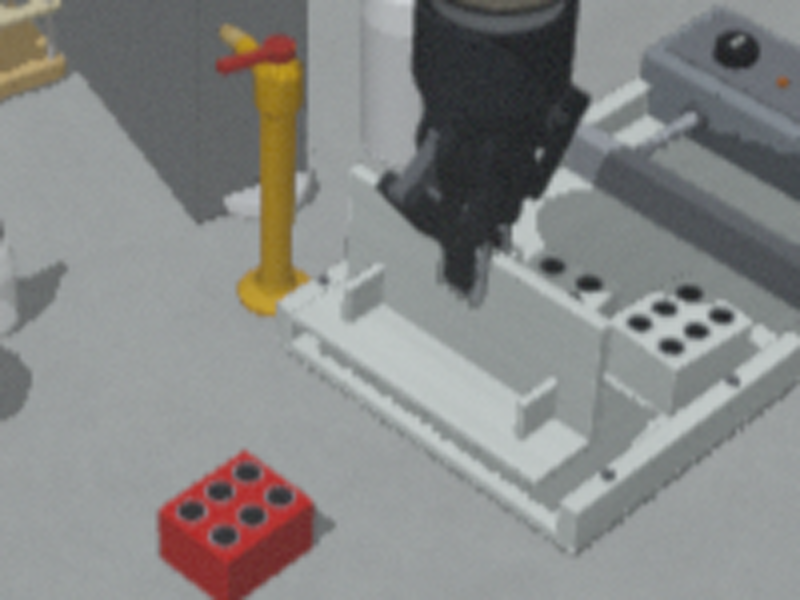

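Run:
```python
from h import *
np.set_printoptions(precision=1,suppress=True)
o,R,th=heater()
s=load("side6")
def H(q,z): P=ray(s,[(250+(q[0]+.5)/4-.5,160+(q[1]+.5)/4-.5)],z)[0];return ((P[:2]-o)@R)*1000
for n,q,z in [("web L rear top",(350,172),.13),("web L front top",(358,166),.13),("web R front",(608,324),.13),("web R rear",(598,331),.13),("foot L?",(296,306),.05),("foot R corner",(542,483),.056),("foot R web",(588,436),.056),("rail near outer end",(560,512),.038),("rail near inner",(583,502),.038),("rail far outer end",(280,300),.038)]:
    print(n,H(q,z))
```

```text
web L rear top [-127.8   75.6]
web L front top [-121.3   76.3]
web R front [-119.8  -89.8]
web R rear [-127.   -89.8]
foot L? [-155.7   84.4]
foot R corner [-163.   -94.5]
foot R web [-122.1  -88.5]
rail near outer end [-157.1 -103. ]
rail near inner [-143.7 -106.2]
rail far outer end [-149.1  103.3]
```

Run:
```python
from h import *
s=load("side6");crop(s,"pics/s6b.png",310,190,430,300,6)
```

```text
(no output)
```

View pics/s6b.png

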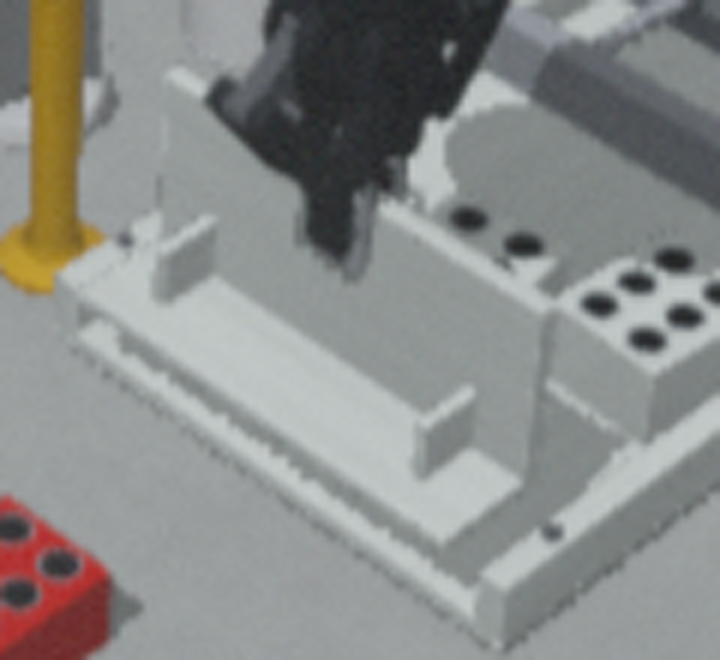

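Call:
drive_tool(series=[[[0,0,-0.12],[0,0.6,0]],[[0,0,0],[0,0,0]],[[0,0,0],[0,0,0]]])

```text
time: 8.5
eef_pos: [0.4666, -0.1253, 0.09]
tcp_rot: [0.703, -0.083, -0.701, -0.083]
contact_force: [-0.0, 0.2, -3.9]
opening: 0.071
```

Run:
```python
from h import *
o,R,th=heater()
p=o+R@np.array([-.120,0])
goal([*p,.0615],-103.8,1)
```

```text
t 8.50 pos [ 0.4666 -0.1253  0.09  ] H [-122.8    1.3] F [-0.04  0.18 -3.87] open 0.071 q [-0.47  0.01  2.14  0.    0.99  1.33]
yaw of y -103.53 shift [0.57  0.056 0.028] turn [ 0.27 -0.18  0.01]
```

Call:
drive_tool(series=[[[0.25,0,0.02],[0.2,-0.2,0]],[[0.2,0,0],[0,0,0]],[[0.1,0,0],[0,0,0]],[[0,0,0],[0,0,0]]])

```text
time: 8.9
eef_pos: [0.4657, -0.1238, 0.06]
tcp_rot: [-0.702, 0.084, 0.702, 0.084]
contact_force: [0.3, 0.6, -2.9]
opening: 0.073
```

Run:
```python
from h import *
o,R,th=heater()
p=o+R@np.array([-.120,0])
goal([*p,.0615],-103.8,1)
s=snap("side","7");crop(s,"pics/s7.png",310,190,430,300,6)
```

```text
t 8.90 pos [ 0.4657 -0.1238  0.06  ] H [-1.241e+02  1.000e-01] F [ 0.28  0.65 -2.88] open 0.073 q [-0.47  0.05  2.16  0.    0.93  1.34]
yaw of y -103.62 shift [-0.031  0.083  0.002] turn [0.18 0.06 0.02]
```

View pics/s7.png

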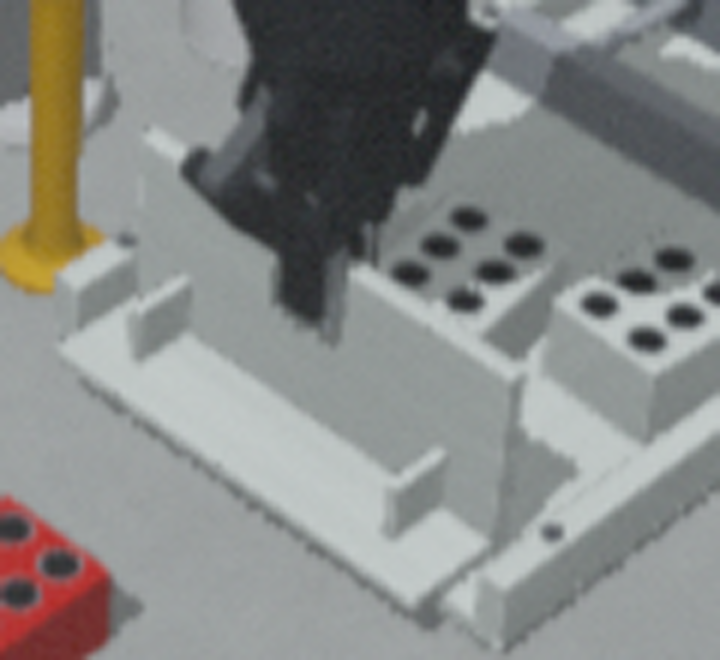

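Call:
drive_tool(series=[[[-0.03,0.2,0],[0.2,0,0]],[[0,0.2,0],[0,0,0]],[[0,0.2,0],[0,0,0]],[[0,0.2,0],[0,0,0]],[[0,0.2,0],[0,0,0]]])

```text
time: 9.45
eef_pos: [0.4536, -0.1759, 0.0626]
tcp_rot: [0.702, -0.085, -0.702, -0.085]
contact_force: [0.3, 2.6, -3.6]
opening: 0.073
```

```bash
cat > g.py <<'E'
from h import *
import sys
o,R,th=heater()
p=o+R@np.array([float(sys.argv[1])/1000,0])
goal([*p,.0605],-103.7,1)
E
python3 g.py -50
```

```text
t 9.45 pos [ 0.4536 -0.1759  0.0626] H [-70.6   0.8] F [ 0.34  2.58 -3.56] open 0.073 q [-0.58  0.06  2.14  0.    0.94  1.23]
yaw of y -103.81 shift [0.042 0.412 0.017] turn [-0.11 -0.04  0.06]
```

Call:
drive_tool(series=[[[0.04,0.2,0.01],[0,0,0]],[[0,0.2,0],[0,0,0]],[[0,0.2,0],[0,0,0]],[[0,0.2,0],[0,0,0]],[[0,0.2,0],[0,0,0]]])

```text
time: 9.95
eef_pos: [0.4405, -0.227, 0.0611]
tcp_rot: [0.703, -0.084, -0.701, -0.088]
contact_force: [0.7, 3.4, -0.6]
opening: 0.069
```

```bash
python3 g.py 0
python3 - <<'E'
from h import *
c=snap("top","8");crop(c,"pics/c8.png",300,225,500,375,4)
s=snap("side","8");crop(s,"pics/s8.png",310,160,470,300,5)
E
```

```text
t 9.95 pos [ 0.4405 -0.227   0.0611] H [-17.8   0.4] F [ 0.71  3.39 -0.63] open 0.069 q [-0.68  0.08  2.12  0.01  0.94  1.13]
yaw of y -104.00 shift [0.009 0.356 0.008] turn [-0.3  -0.06  0.38]
```

View pics/c8.png

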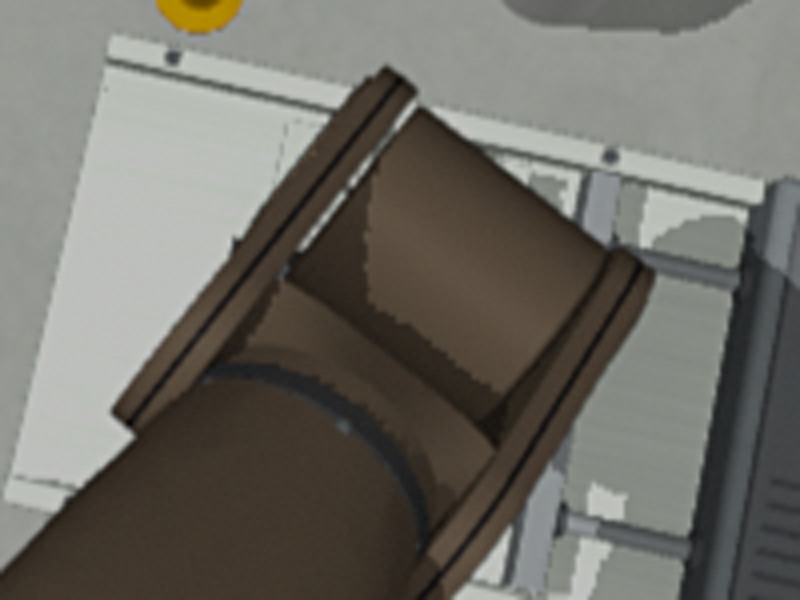

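View pics/s8.png

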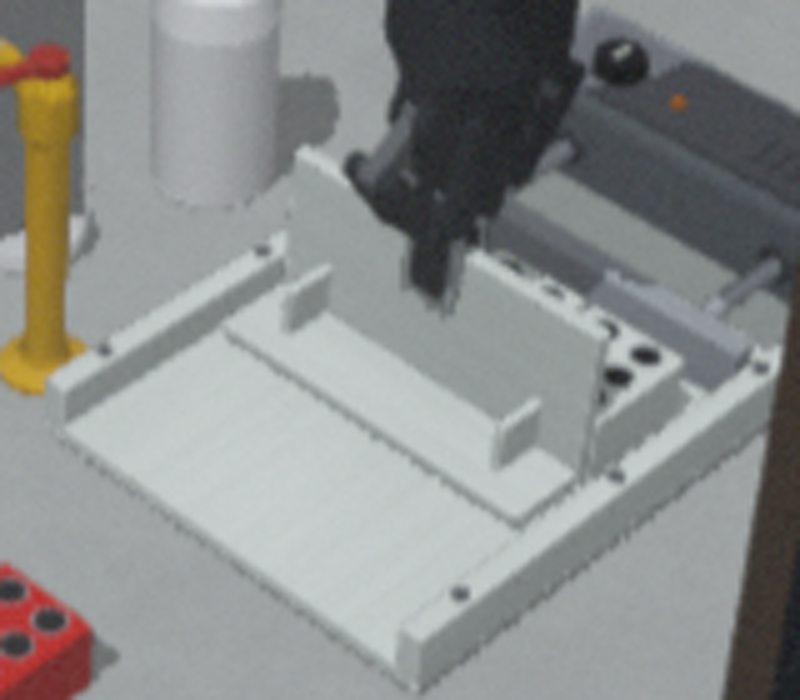

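Call:
drive_tool(series=[[[0,0.15,0],[-0.3,0,0.3]],[[0,0.12,0],[0,0,0]],[[0,0.1,0],[0,0,0]],[[0,0.1,0],[0,0,0]]])

```text
time: 10.45
eef_pos: [0.4346, -0.2505, 0.0609]
tcp_rot: [0.702, -0.084, -0.702, -0.085]
contact_force: [1.3, 3.9, -1.0]
opening: 0.07
```

```bash
python3 g.py 30
```

```text
t 10.45 pos [ 0.4346 -0.2505  0.0609] H [6.4 0.3] F [ 1.28  3.94 -1.03] open 0.070 q [-0.73  0.1   2.11  0.    0.94  1.08]
yaw of y -103.72 shift [0.008 0.472 0.008] turn [-0.02 -0.03  0.14]
```

Call:
drive_tool(series=[[[0,0.1,0],[0,0,0]],[[0,0.08,0],[0,0,0]],[[0,0.08,0],[0,0,0]]])

```text
time: 10.75
eef_pos: [0.4324, -0.2604, 0.061]
tcp_rot: [0.703, -0.082, -0.701, -0.09]
contact_force: [2.8, 8.1, 1.7]
opening: 0.069
```

```bash
python3 g.py 30
```

```text
t 10.75 pos [ 0.4324 -0.2604  0.061 ] H [16.5  0.5] F [2.76 8.13 1.71] open 0.069 q [-0.75  0.1   2.1   0.01  0.94  1.06]
yaw of y -103.98 shift [0.007 0.27  0.01 ] turn [-0.28 -0.03  0.72]
```

Call:
drive_tool(series=[[[0,0.08,0],[-0.2,0,0.5]],[[0,0.08,0],[0,0,0]]])

```text
time: 10.95
eef_pos: [0.4311, -0.2655, 0.061]
tcp_rot: [0.702, -0.082, -0.701, -0.09]
contact_force: [2.7, 8.7, 1.4]
opening: 0.073
```

```bash
python3 g.py 30
```

```text
t 10.95 pos [ 0.4311 -0.2655  0.061 ] H [21.8  0.5] F [2.75 8.7  1.43] open 0.073 q [-0.76  0.11  2.1   0.01  0.94  1.05]
yaw of y -103.95 shift [0.007 0.165 0.01 ] turn [-0.25  0.01  0.67]
```

Call:
drive_tool(series=[[[0,0.08,0],[0,0,0.3]],[[0,0.08,0],[0,0,0]]])

```text
time: 11.15
eef_pos: [0.4298, -0.2705, 0.061]
tcp_rot: [0.702, -0.081, -0.701, -0.091]
contact_force: [3.0, 8.2, 1.2]
opening: 0.069
```

```bash
python3 g.py 30
```

```text
t 11.15 pos [ 0.4298 -0.2705  0.061 ] H [26.9  0.5] F [2.96 8.21 1.22] open 0.069 q [-0.77  0.11  2.09  0.01  0.95  1.04]
yaw of y -104.04 shift [0.009 0.061 0.009] turn [-0.34  0.05  0.81]
```

Run:
```python
from h import *
s=snap("side","9");crop(s,"pics/s9.png",330,160,470,280,6)
```

```text
(no output)
```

View pics/s9.png

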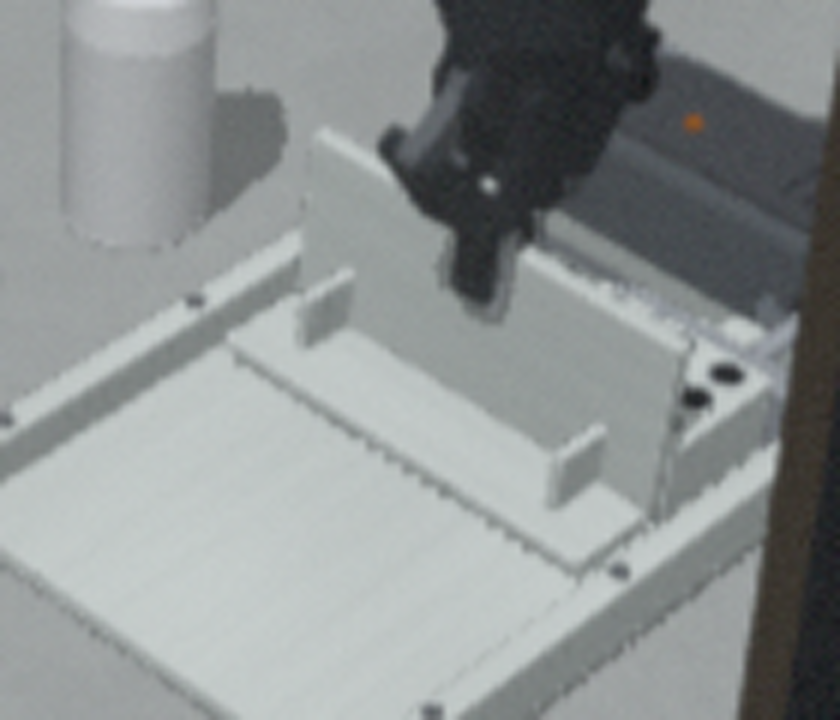

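Call:
drive_tool(series=[[[0,0.08,0],[-0.3,0,0.8]],[[0,0.08,0],[0,0,0.4]]])

```text
time: 11.4
eef_pos: [0.4284, -0.2763, 0.0609]
tcp_rot: [-0.701, 0.086, 0.702, 0.085]
contact_force: [1.9, 6.8, 1.0]
opening: 0.071
```

Call:
drive_tool(series=[[[0,0.08,0],[-0.1,0,0.4]],[[0,0.08,0],[0,0,0.4]]])

```text
time: 11.6
eef_pos: [0.4272, -0.2811, 0.0608]
tcp_rot: [-0.701, 0.088, 0.703, 0.084]
contact_force: [2.3, 8.6, 1.8]
opening: 0.068
```

```bash
python3 g.py 50
```

```text
t 11.60 pos [ 0.4272 -0.2811  0.0608] H [37.9  0.5] F [2.31 8.58 1.84] open 0.068 q [-0.78  0.12  2.09 -0.01  0.94  1.04]
yaw of y -103.98 shift [0.009 0.242 0.009] turn [-0.28  0.1  -0.39]
```

Call:
drive_tool(series=[[[0,0.08,0],[-0.2,0,0]],[[0,0.08,0],[0,0,0]]])

```text
time: 11.8
eef_pos: [0.4261, -0.2859, 0.0608]
tcp_rot: [-0.701, 0.085, 0.703, 0.086]
contact_force: [2.5, 8.2, 2.1]
opening: 0.07
```

Call:
drive_tool(series=[[[0,0.08,0],[-0.1,0,0]],[[0,0.08,0],[0,0,0]]])

```text
time: 12.0
eef_pos: [0.4248, -0.2908, 0.0608]
tcp_rot: [-0.701, 0.082, 0.702, 0.089]
contact_force: [1.9, 7.7, 1.3]
opening: 0.073
```

```bash
python3 g.py 50
```

```text
t 12.00 pos [ 0.4248 -0.2908  0.0608] H [47.8  0.5] F [1.88 7.73 1.34] open 0.073 q [-0.8   0.13  2.07  0.01  0.95  1.01]
yaw of y -103.96 shift [0.006 0.044 0.01 ] turn [-0.26  0.16  0.54]
```

Call:
drive_tool(series=[[[0,0.08,0],[-0.2,0,0.4]],[[0,0.08,0],[0,0,0]]])

```text
time: 12.2
eef_pos: [0.4241, -0.2932, 0.0608]
tcp_rot: [-0.701, 0.08, 0.702, 0.093]
contact_force: [6.3, 17.9, 6.4]
opening: 0.069
```

Call:
drive_tool(series=[[[0,0.08,0],[-0.1,0,0]]])

```text
time: 12.3
eef_pos: [0.4241, -0.2932, 0.0609]
tcp_rot: [-0.701, 0.077, 0.702, 0.097]
contact_force: [4.8, 14.5, 4.2]
opening: 0.066
```

Call:
drive_tool(series=[[[0,0.08,0],[-0.1,0,0]]])

```text
time: 12.4
eef_pos: [0.4241, -0.2933, 0.0609]
tcp_rot: [-0.701, 0.073, 0.702, 0.1]
contact_force: [3.6, 14.1, 5.0]
opening: 0.066
```

```bash
python3 g.py 50
```

```text
t 12.40 pos [ 0.4241 -0.2933  0.0609] H [50.5  0.4] F [ 3.62 14.11  5.01] open 0.066 q [-0.82  0.14  2.06  0.03  0.97  0.98]
yaw of y -104.11 shift [ 0.009 -0.009  0.008] turn [-0.4   0.33  2.14]
```

Call:
drive_tool(series=[[[0,0.08,0],[-0.2,-0.3,0.6]]])

```text
time: 12.5
eef_pos: [0.4241, -0.2933, 0.0608]
tcp_rot: [-0.699, 0.073, 0.704, 0.1]
contact_force: [5.6, 15.3, 3.2]
opening: 0.071
```

Call:
drive_tool(series=[[[0,0.09,0],[-0.1,0,0.6]]])

```text
time: 12.6
eef_pos: [0.4241, -0.2933, 0.0608]
tcp_rot: [-0.699, 0.073, 0.705, 0.1]
contact_force: [4.8, 16.1, 6.5]
opening: 0.07
```

```bash
python3 g.py 50
```

```text
t 12.60 pos [ 0.4241 -0.2933  0.0608] H [50.5  0.4] F [ 4.77 16.12  6.52] open 0.070 q [-0.81  0.14  2.06  0.03  0.97  0.98]
yaw of y -104.10 shift [ 0.006 -0.009  0.008] turn [-0.39  0.73  2.15]
```

Call:
drive_tool(series=[[[0,0.11,0],[-0.1,0.3,0.6]]])

```text
time: 12.7
eef_pos: [0.4241, -0.2935, 0.0607]
tcp_rot: [-0.7, 0.073, 0.703, 0.102]
contact_force: [7.3, 18.9, 6.9]
opening: 0.068
```

Call:
drive_tool(series=[[[0,0.12,0],[-0.1,0.3,0.6]]])

```text
time: 12.8
eef_pos: [0.4242, -0.2936, 0.0608]
tcp_rot: [0.702, -0.072, -0.701, -0.103]
contact_force: [7.3, 21.1, 7.5]
opening: 0.068
```

Call:
drive_tool(series=[[[0,0.12,0],[0,0.1,0.6]]])

```text
time: 12.9
eef_pos: [0.4242, -0.2936, 0.0608]
tcp_rot: [0.702, -0.071, -0.701, -0.105]
contact_force: [7.3, 20.4, 6.6]
opening: 0.071
```

Call:
drive_tool(series=[[[0,0.11,0],[0,0,0.7]],[[0,0.11,0],[0,0,0.7]],[[0,0.11,0],[0,0,0.7]]])

```text
time: 13.2
eef_pos: [0.4241, -0.2936, 0.0608]
tcp_rot: [-0.7, 0.072, 0.702, 0.107]
contact_force: [6.2, 17.4, 6.2]
opening: 0.07
```

```bash
python3 g.py 40
python3 - <<'E'
from h import *
s=snap("side","10");crop(s,"pics/s10.png",330,150,470,270,6)
from plant import ctrl;print(ctrl.get_state()["contact_force"])
E
```

```text
t 13.20 pos [ 0.4241 -0.2936  0.0608] H [50.7  0.4] F [ 6.15 17.42  6.18] open 0.070 q [-0.82  0.14  2.06  0.04  0.98  0.98]
yaw of y -104.51 shift [ 0.016 -0.214  0.011] turn [-0.8   0.52  2.8 ]
[ 6.52499597 17.35903732  6.81301486]
```

View pics/s10.png

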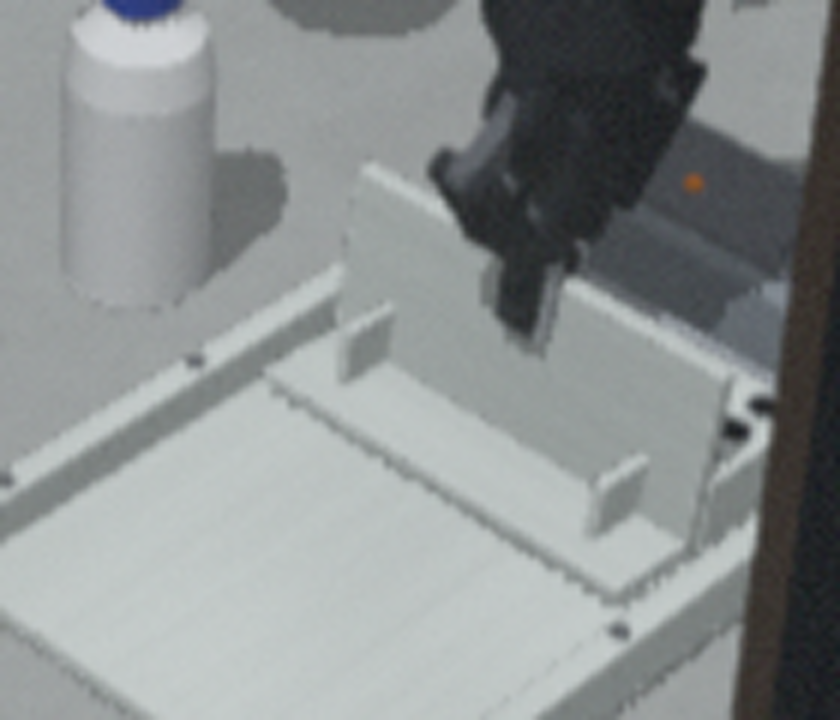

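Call:
drive_tool(series=[[[0,0.12,0],[-0.3,0,1]],[[0,0.12,0],[0,0,1]]])

```text
time: 13.45
eef_pos: [0.424, -0.2935, 0.0607]
tcp_rot: [-0.699, 0.073, 0.704, 0.104]
contact_force: [6.8, 19.9, 7.5]
opening: 0.075
```

Call:
drive_tool(series=[[[0,0.12,0],[0,0,1]],[[0,0.12,0],[0,0,1]]])

```text
time: 13.65
eef_pos: [0.4239, -0.2935, 0.0608]
tcp_rot: [-0.697, 0.077, 0.705, 0.102]
contact_force: [6.3, 20.5, 7.8]
opening: 0.069
```

Call:
drive_tool(series=[[[0,0.05,0],[0,0,0]],[[0,0,0],[0,0,0]]])

```text
time: 13.85
eef_pos: [0.4246, -0.2925, 0.0608]
tcp_rot: [-0.698, 0.074, 0.705, 0.103]
contact_force: [0.2, 0.1, -1.7]
opening: 0.067
```

```bash
python3 g.py 40
```

```text
t 13.85 pos [ 0.4246 -0.2925  0.0608] H [49.6  0.7] F [ 0.25  0.14 -1.7 ] open 0.067 q [-0.81  0.14  2.06  0.03  0.98  0.99]
yaw of y -104.33 shift [ 0.015 -0.191  0.015] turn [-0.62  0.88  2.26]
```

Call:
drive_tool(series=[[[0,-0.1,0],[0,0,0]],[[0,-0.2,0],[0,0,0]],[[0,-0.3,0],[0,0,0]],[[0,-0.2,0],[0,0,0]]])

```text
time: 14.25
eef_pos: [0.4338, -0.2552, 0.0619]
tcp_rot: [-0.698, 0.077, 0.705, 0.101]
contact_force: [-0.7, -0.3, -3.0]
opening: 0.066
```

```bash
python3 g.py 0
python3 - <<'E'
from h import *
s=snap("side","11");crop(s,"pics/s11.png",330,150,470,270,6)
c=snap("top","11");crop(c,"pics/c11.png",300,225,500,375,4)
E
```

```text
t 14.25 pos [ 0.4338 -0.2552  0.0619] H [11.1  0.7] F [-0.65 -0.3  -2.99] open 0.066 q [-0.74  0.11  2.09  0.03  0.97  1.06]
yaw of y -104.40 shift [ 0.035 -0.221  0.016] turn [-0.69  0.86  1.85]
```

View pics/s11.png

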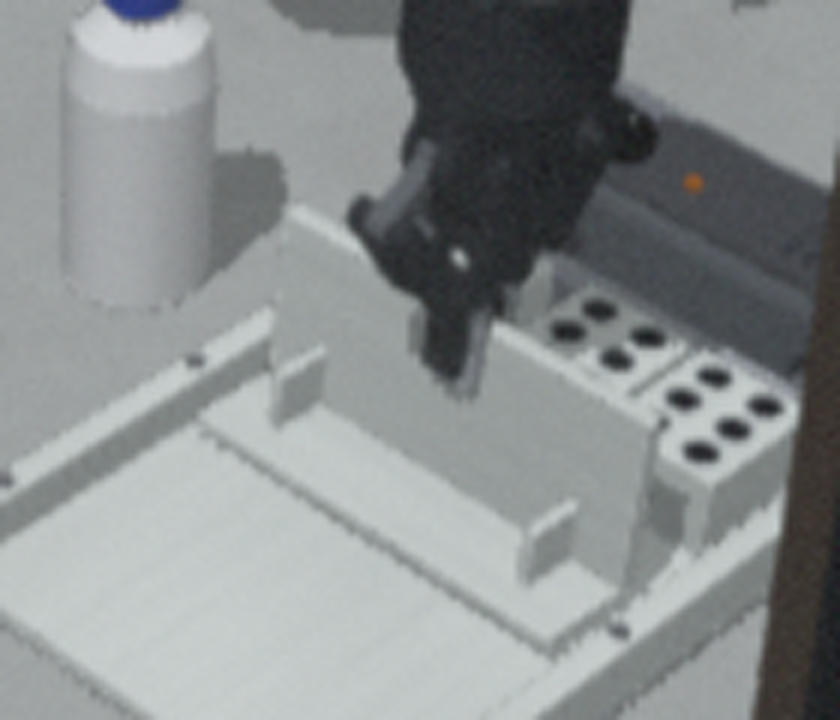

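View pics/c11.png

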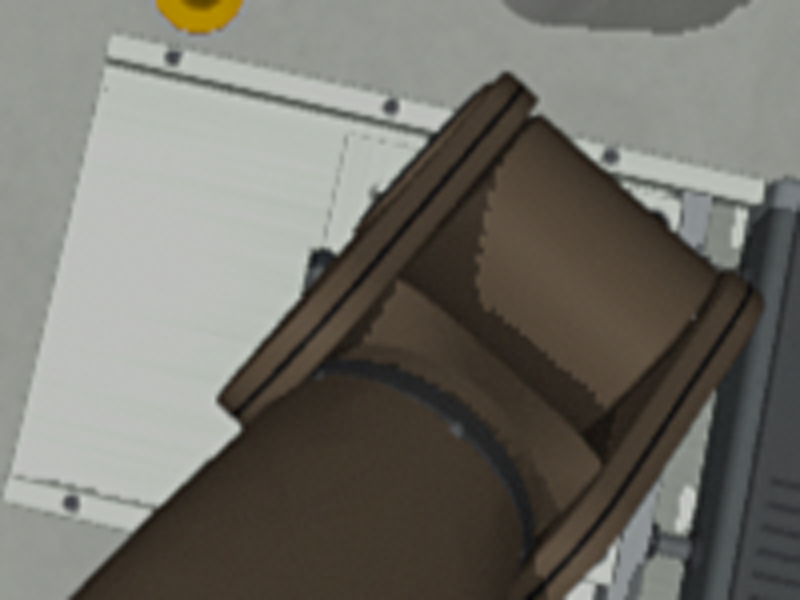

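Call:
drive_tool(series=[[[-0.1,-0.5,0],[-0.5,0.5,1]],[[-0.1,-0.6,0],[-0.2,0.3,0.8]],[[-0.3,-0.5,0],[0,0,0]],[[-0.5,-0.4,0],[0,0,0]],[[-0.5,-0.4,0],[0,0,0]]])

```text
time: 14.85
eef_pos: [0.4605, -0.1355, 0.1362]
tcp_rot: [-0.699, 0.085, 0.705, 0.084]
contact_force: [1.0, 0.1, -3.1]
opening: 0.072
```

```bash
python3 g.py -100
python3 - <<'E'
from h import *
goal([.5636,.107,.12],-90.9)
E
```

```text
t 14.85 pos [ 0.4605 -0.1355  0.1362] H [-111.5   -2.1] F [ 0.96  0.07 -3.13] open 0.072 q [-0.5  -0.06  2.11 -0.    1.1   1.32]
yaw of y -103.72 shift [ 1.514  0.228 -0.053] turn [-0.02  0.45 -0.06]
t 14.85 pos [ 0.4605 -0.1355  0.1362] H [-111.5   -2.1] F [ 0.96  0.07 -3.13] open 0.072 q [-0.5  -0.06  2.11 -0.    1.1   1.32]
yaw of y -103.72 shift [ 0.312 -5.201 -0.854] turn [-1.282e+01  4.500e-01 -1.000e-02]
```

Call:
drive_tool(series=[[[0,-0.6,-0.2],[-4,0.4,0]],[[0,-0.8,-0.3],[-4,0,0]],[[0,-0.8,-0.3],[-4,0,0]],[[0,-0.8,-0.4],[-1,0,0]],[[0,-0.8,-0.4],[0,0,0]]])

```text
time: 15.35
eef_pos: [0.5643, 0.0486, 0.1424]
tcp_rot: [0.711, -0.006, -0.703, 0.001]
contact_force: [0.0, -0.8, -2.9]
opening: 0.073
```

Run:
```python
from h import *
goal([.5636,.107,.12],-90.9)
```

```text
t 15.35 pos [0.5643 0.0486 0.1424] H [-315.1   54.4] F [ 0.04 -0.76 -2.88] open 0.073 q [-0.09  0.11  1.92 -0.01  1.1   1.49]
yaw of y -90.41 shift [ 0.437 -1.173  0.028] turn [ 0.5  -0.71 -0.55]
```

Call:
drive_tool(series=[[[0.1,-0.7,0],[0.4,-0.7,-0.5]],[[0.2,-0.4,0],[0,0,0]],[[0.1,0,0],[0,0,0]],[[0,0,0],[0,0,0]]])

```text
time: 15.75
eef_pos: [0.5673, 0.1107, 0.1218]
tcp_rot: [0.708, -0.003, -0.706, -0.002]
contact_force: [0.3, -0.6, -3.5]
opening: 0.069
```

Run:
```python
from h import *
goal([.5636,.107,.042],-90.9)
s=snap("side","12");crop(s,"pics/s12.png",190,190,330,330,5)
c=snap("top","12");crop(c,"pics/c12.png",295,225,550,405,3)
```

```text
t 15.75 pos [0.5673 0.1107 0.1218] H [-376.1   42.4] F [ 0.31 -0.57 -3.46] open 0.069 q [ 0.02  0.17  1.9  -0.    1.07  1.6 ]
yaw of y -90.34 shift [1.596 0.071 0.079] turn [ 0.56 -0.18 -0.08]
```

View pics/s12.png

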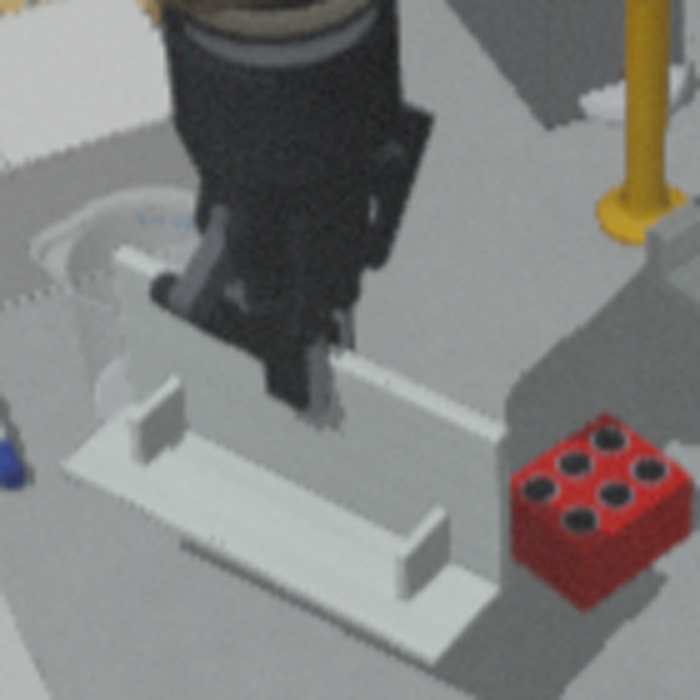

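View pics/c12.png

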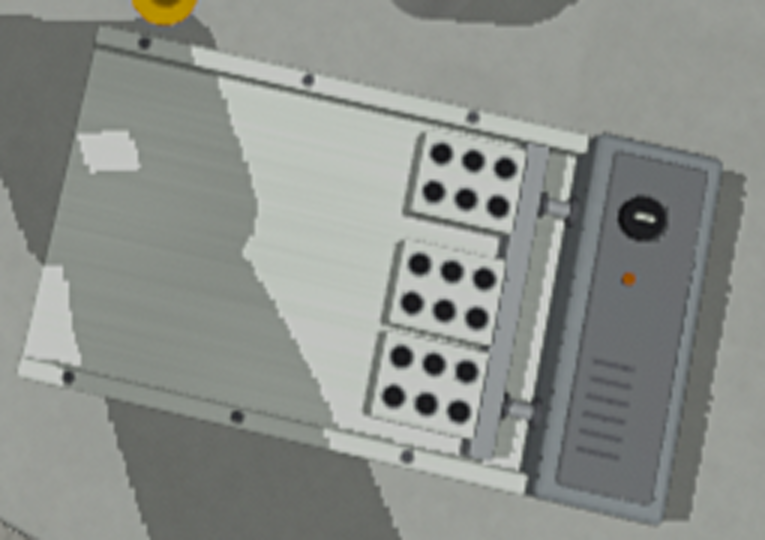

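Call:
drive_tool(series=[[[0.4,0.06,0.06],[-0.1,-0.2,0]],[[0.4,0,0],[0,0,0]],[[0.3,0,0],[0,0,0]],[[0.2,0,0],[0,0,0]],[[0,0,0],[0,0,0]]])

```text
time: 16.35
eef_pos: [0.568, 0.1012, 0.0592]
tcp_rot: [0.71, -0.005, -0.704, -0.003]
contact_force: [-0.5, 0.3, -3.2]
opening: 0.07
```

Run:
```python
from h import *
goal([.5636,.107,.042],-90.9)
```

```text
t 16.35 pos [0.568  0.1012 0.0592] H [-367.1   45.4] F [-0.54  0.29 -3.23] open 0.070 q [ 0.    0.25  1.93 -0.    0.95  1.59]
yaw of y -90.72 shift [ 0.342 -0.115  0.093] turn [ 0.18 -0.48 -0.15]
```

Call:
drive_tool(series=[[[0.15,-0.05,0],[0,-0.4,0]],[[0.1,0,0],[0,0,0]],[[0.06,0,0],[0,0,0]],[[0,0,0],[0,0,0]]])

```text
time: 16.75
eef_pos: [0.57, 0.1035, 0.0444]
tcp_rot: [0.709, -0.006, -0.706, -0.004]
contact_force: [0.3, -0.8, -3.2]
opening: 0.07
```

Run:
```python
from h import *
goal([.5636,.107,.042],-90.9)
s=snap("side","13");crop(s,"pics/s13.png",190,210,330,350,5)
```

```text
t 16.75 pos [0.57   0.1035 0.0444] H [-369.8   46.8] F [ 0.3  -0.76 -3.23] open 0.070 q [ 0.01  0.28  1.93 -0.    0.93  1.59]
yaw of y -90.76 shift [ 0.048 -0.069  0.129] turn [ 0.14 -0.25 -0.15]
```

View pics/s13.png

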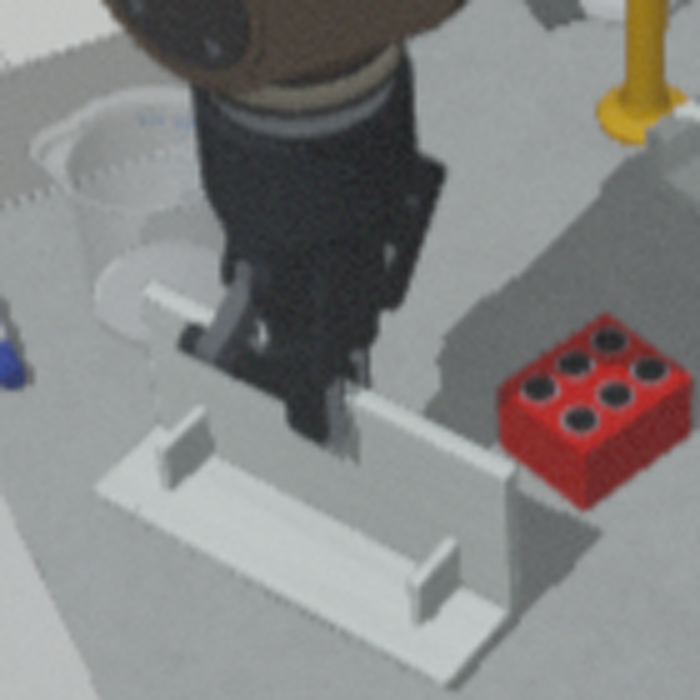

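Call:
drive_tool(series=[[[0.06,0,0],[0,0,0]],[[0.06,0,0],[0,0,0]]])

```text
time: 17.0
eef_pos: [0.5712, 0.1036, 0.0396]
tcp_rot: [0.71, -0.005, -0.704, -0.004]
contact_force: [-0.4, -0.3, -3.7]
opening: 0.069
```

Call:
drive_tool(series=[[[0.04,0,0],[0,0,0]],[[0.04,0,0],[0,0,0]]])

```text
time: 17.2
eef_pos: [0.5718, 0.1034, 0.0383]
tcp_rot: [0.709, -0.006, -0.705, -0.003]
contact_force: [-8.0, -1.4, 13.3]
opening: 0.072
```

Call:
drive_tool(series=[[[0,0,0],[0,0,0]],[[0,0,0],[0,0,0]]], newtons=30)

```text
time: 17.4
eef_pos: [0.5721, 0.1035, 0.0391]
tcp_rot: [0.709, -0.005, -0.705, -0.003]
contact_force: [0.3, 0.3, -2.0]
opening: 0.067
```

Call:
drive_tool(series=[[[0,0,0],[0,0,0]],[[0,0,0],[0,0,0]],[[0,0,0],[0,0,0]],[[0,0,0],[0,0,0]],[[0,0,0],[0,0,0]]], grip=1)

```text
time: 17.9
eef_pos: [0.574, 0.1036, 0.0403]
tcp_rot: [0.711, -0.005, -0.703, -0.004]
contact_force: [0.1, 0.6, 0.5]
opening: 0.908
```

Run:
```python
from h import *
goal([.5636,.107,.16],-90.9)
s=snap("side","14");crop(s,"pics/s14.png",190,210,330,350,5)
```

```text
t 17.90 pos [0.574  0.1036 0.0403] H [-370.8   50.7] F [0.07 0.61 0.48] open 0.908 q [ 0.01  0.29  1.93 -0.    0.92  1.59]
yaw of y -90.73 shift [-2.396 -0.059  0.183] turn [ 0.17 -0.64 -0.15]
```

View pics/s14.png

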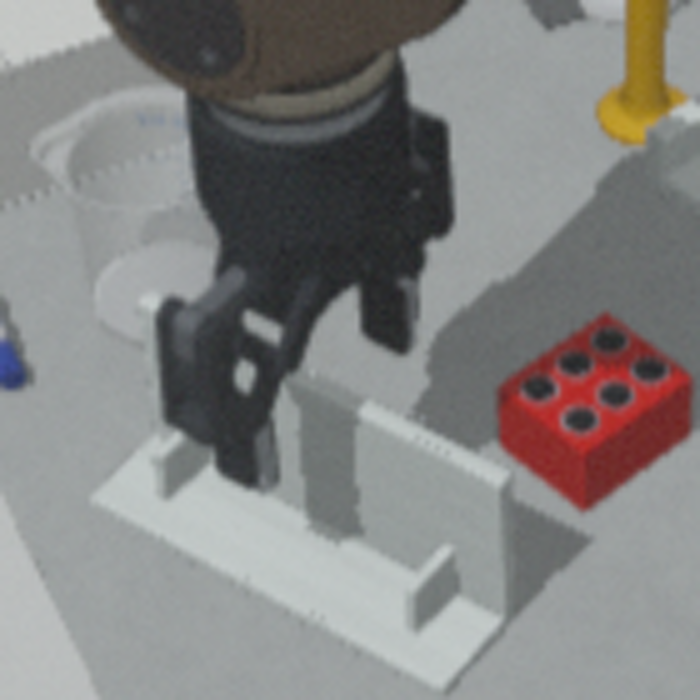

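Released and standing. I lift straight up clear of the web.

Call:
drive_tool(series=[[[-0.2,0,0],[0,0,0]],[[-0.5,0,0],[0,0,0]],[[-0.7,0,0],[0,0,0]],[[-0.8,0,0],[0,0,0]],[[-0.8,0,0],[0,0,0]]])

```text
time: 18.45
eef_pos: [0.5676, 0.1039, 0.1893]
tcp_rot: [-0.705, 0.006, 0.709, 0.003]
contact_force: [0.4, -0.2, 0.7]
opening: 0.999
```

Call:
drive_tool(series=[[[-0.4,0,0],[0,0,0]],[[0,0,0],[0,0,0]],[[0,0,0],[0,0,0]]])

```text
time: 18.75
eef_pos: [0.5714, 0.1041, 0.2202]
tcp_rot: [0.711, -0.005, -0.703, -0.003]
contact_force: [0.1, 0.2, -0.4]
opening: 0.998
```

Run:
```python
from h import *
from plant import ctrl
s=ctrl.get_state();print(s["eef_pos"],s["time"],s["contact_force"],s["opening"])
s=snap("side","15")
c=snap("top","15");crop(c,"pics/c15.png",410,255,520,385,6)
```

```text
[0.57143376 0.10410653 0.22021013] 18.75 [ 0.08894415  0.23036225 -0.40773057] 0.9979604060419135
```

View pics/c15.png

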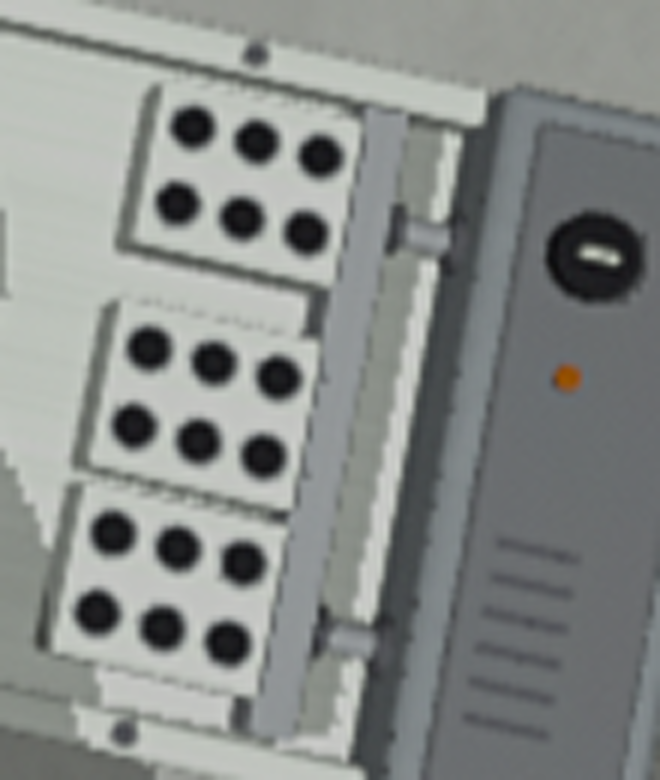

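View pics/side15.png

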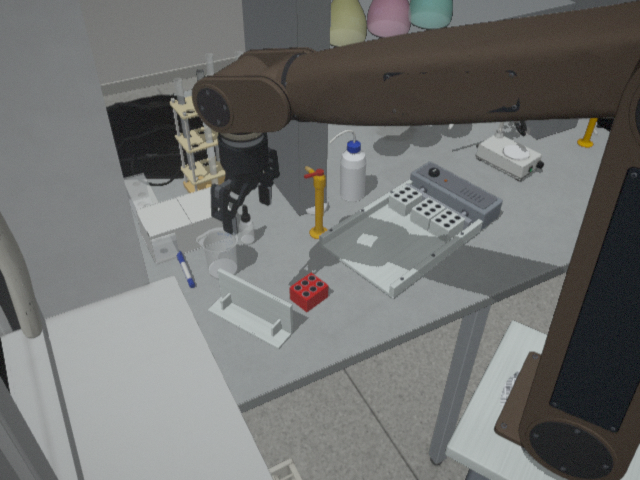

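View pics/top15.png

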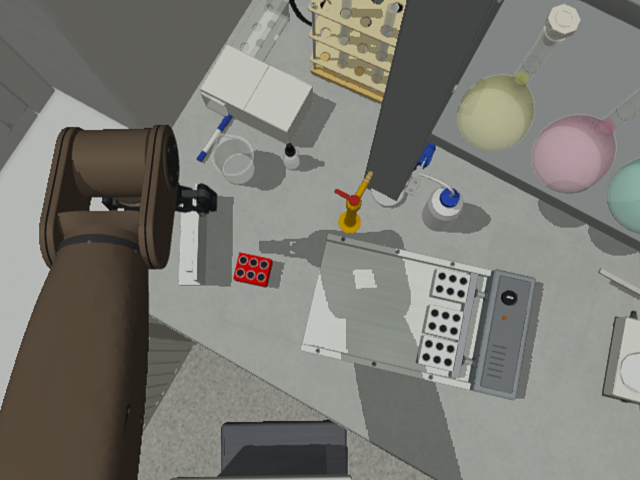

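```bash
python3 -c "
from plant import ctrl
print(ctrl.sign_off())"
```

```text
the job is handed in; nothing more can be done
None
```

The job is done and handed in at about 18.9 s. All three blocks sit in one row against the stop bar, and the angle stands on its foot near where it started, clear of the heater.

- **Grasp:** The first try closed on the web's top edge without gripping it. In the images the fingertips stood about 13 mm behind the TCP, not 11 mm ahead as stated. I opened, went 24 mm lower and gripped it on the second try; nothing was displaced.
- **Push:** I lifted the angle over the red look-alike, lowered it between the rails and pushed the row against the bar. The bar moved back about 43 mm and then stopped hard: the tool did not advance further under rising force.
- **Press:** The horizontal force was about 20–22 N in two short presses, with about 18.5 N between them. The highest reading was about 23 N including the vertical part, but I only read force at the end of each call. The web tilted a few degrees in the grip, so the pressure was probably on the blocks' upper edges.
- **Setting down:** The angle touched the bench with about 13 N before I released it.
- **Last checks:** In the final pictures each block's spacing to the bar agrees within about 1.5 mm, which is as fine as I could read it. The angle is upright, and the beaker, bottles, tap and red block look unmoved. The fingers' clearance above the blocks was judged from the side view only, with an estimated margin of about 10 mm.

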